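# Unstack the desk boxes into their trays

### The job

After dusting, the desk's four closed boxes were left piled in one stack: take it apart from the top down, one box at a time, and set each straight into the tray of its own shape and size: round tin, square stamp box, card box, then the pen case. Each must end upright, flat on the felt inside its rim and square with the tray, set down gently (not dropped or tipped over) and let go. Leave the mug and the vase standing where they are.

Things in the scene. Friction and masses are not known exactly. Their poses are not given: they have to be found in the camera images.
- clip_tin: Round brass paper-clip tin, closed, 38 mm in diameter, 30 mm tall, about 90 g; at the start the top of the stack. Origin at the centre of its underside; z up.
- stamp_box: Small square dark wooden stamp box, closed, 56 x 56 mm, 32 mm tall, about 100 g; at the start second from the top, on the card box. x and y along its sides. Origin at the centre of its underside; z up.
- card_box: Oblong aluminium business-card box, closed, 60 mm (x) by 105 mm (y), 32 mm tall, about 180 g; at the start on the pen case. Origin at the centre of its underside; z up.
- pen_case: Long dark wooden pen case, closed, with a thin brass line round it, 64 mm (x) by 165 mm (y), 36 mm tall, about 250 g; at the start the bottom of the stack, standing on the desk. The whole stack is 130 mm tall; its things lie a little askew on one another. Origin at the centre of its underside; z up.
- clip_tray: Fixed, shallow black leather tray lined with grey felt; felt floor 4 mm above the desk, rim wall 4 mm thick rising to 8 mm above the desk (4 mm above the felt). Origin at the centre of its underside, on the desk; z up. The round one, for the tin: 56 mm diameter inside, 64 mm outside.
- stamp_tray: Fixed, shallow black leather tray lined with grey felt; felt floor 4 mm above the desk, rim wall 4 mm thick rising to 8 mm above the desk (4 mm above the felt). Origin at the centre of its underside, on the desk; z up. The small square one, for the stamp box: 74 x 74 mm inside, 82 x 82 mm outside, x and y along its sides.
- card_tray: Fixed, shallow black leather tray lined with grey felt; felt floor 4 mm above the desk, rim wall 4 mm thick rising to 8 mm above the desk (4 mm above the felt). Origin at the centre of its underside, on the desk; z up. The middle-sized oblong one, for the card box: 78 mm (x) by 123 mm (y) inside, 86 x 131 mm outside.
- pen_tray: Fixed, shallow black leather tray lined with grey felt; felt floor 4 mm above the desk, rim wall 4 mm thick rising to 8 mm above the desk (4 mm above the felt). Origin at the centre of its underside, on the desk; z up. The longest one, for the pen case: 82 mm (x) by 183 mm (y) inside, 90 x 191 mm outside.
- mug: Bystander, not to be handled: white mug standing loose on the desk, 78 mm in diameter, 92 mm tall, handle to its +y. Origin at the centre of its underside.
- vase: Bystander, not to be handled: blue ceramic vase standing loose on the desk, up to 72 mm in diameter, 120 mm tall. Origin at the centre of its underside.
There are look-alikes about, which are no part of the job. Leave any blue or turquoise look-alike of the card_box alone.

How it is judged:
By the outcome, as a careful person would: the job done as asked, in the order asked, and still so for the second after the job is handed in, with the robot touching nothing.
It also fails if it takes over 106 s, if anything falls off the work surface, if the arm or the gripper's body presses on something with over 40 N, if the wrist force passes 120 N, or if a joint passes its speed limit or range.

### The arm

A 6-joint arm with a two-finger parallel gripper is mounted at the origin on the work surface. World frame = base frame: x ahead of the robot, y to its left, z up, the work surface at z = 0. Lengths are in m, angles in degrees, forces in N, time in s.
With the tool pointing down it reaches from about 0.35 to 1 m from the base axis. Payload 7.1 kg.
Tool frame: the origin (TCP) lies between the finger pads; the fingertips stand 14 mm ahead of it and the grasp point (between the pads) lies 5 mm behind it; x points along the fingers, y is the direction in which the jaws open and shut, and the axes are right-handed (so a half turn about x gives the same grasp; the last joint's range is limited). The gripper opens to 85 mm and grips with 20 to 120 N. Pads are 22 mm wide; open, the fingers measure 114 mm over their backs; the gripper's body (76 mm by 85 mm) begins 54 mm behind the grasp point. The pads swing forward as they close: fully open they stand 13 mm farther back than shut.
Start: joints at [67.953, 24.242, 93.386, -0, 62.372, -1.089], TCP at [0.224, 0.584, 0.245] pointing down, gripper open.
Joint ranges: [-172.04, 172.04], [-51.8, 120.97], [4.93, 147.93], [-75.15, 255.16], [6.16, 154.13], [-145.62, 145.62]. Speed limits (degrees/s): [136.94, 136.94, 172.46, 180, 180, 180].

### API

Orientations are given as [roll, pitch, yaw] about the fixed x, y, z axes, in that order (R = Rz(yaw) Ry(pitch) Rx(roll)).
In Python, from cell import monitor, optics, ctrl gives the robot as it stands.
- The arm moves only by the shell command python3 -m jog 'ROWS'. ROWS is JSON, a list of rows, each a list of 5 numbers: the opening, from -1 (shut) to 1 (fully open), so that 0 is half open, then the shift along the tool's x, y, z in cm, then the turn about the tool's x in rad. In form: [[hand, dx, dy, dz, yaw], ...]. A call has 1 to 5 rows; each row is the pose to reach, as a shift and turn from the pose measured when the call began, along the tool's axes at that moment; what a row does not reach only later rows make up. A row lasts 1/12 s, in which the tool goes at most 41.7 mm and 7.16 degrees, less where a joint would pass 70% of its speed; a pose out of reach is approached as far as the arm can. A call with a gripper value outside its range is refused whole. The fingers move at their own pace and stop on an object; the grip force is fixed at half the most. Time passes only in rows, so rows that repeat a pose let the fingers close. It gives the time, the measured TCP pose, the force and the opening at its end, in the units of the state.
- monitor.get_state(): the state, without advancing time (a new reading comes with each control period).
- optics.grab_frame(name): name is "scene" or "top" or "wrist"; returns the picture (384x512x3 uint8, red, green, blue); there is no depth.
- optics.get_calibration(name): a dict with "intrinsics" (3x3 intrinsics, pixels), "position" and "rotation" of the camera in the world; the wrist camera has in their place "tool_from_camera" (4x4, takes a point from camera to tool coordinates, whose origin is the TCP and whose axes are the tool frame's). Camera axes: x right, y up, looking along -z (the intrinsics and any distortion apply to the point x, -y, -z); pixel columns grow to the right and rows downward; lengths in m; the calibration is good to about 2 mm. A picture is of the moment at which its call begins: read the wrist's pose just before it. get_calibration takes no time and is no camera call.
- ctrl.hand_in(): hands the job in, once; it reports no verdict.
Trained networks look in the newest picture that a camera, given by its name, has taken for a name from the list of things; names that differ only in an ending like _2 or _b are one class to them, and where a whole thing is asked for, a point or a joint stands for the part that bears it (a point fixed in the world has none). Each returns a list of dicts, best first, with "conf" (0 to 1); they miss things now and then, are a little off and sometimes report something else, mostly with a low value. They report only what shows in the picture. A call takes as long as a camera call. They do not tell look-alikes from the thing itself.
- optics.trace(name, camera): "region" (384x512 bool, what is visible of it) and "extent" ([centre column, centre row, width, height] as shares, 0 to 1, of the picture: columns of its width, rows of its height, round what is visible of it).
- optics.place_of(name, camera): "centre" ([row, column] as shares, 0 to 1, of the picture: columns of its width, rows of its height: a listed point, or the origin of a listed thing).
The state is a dict: "clock": time; "joint_pos": joint angles; "joint_vel": joint speeds; "joint_efforts": joint torques, N m; "ee_pos": TCP position; "ee_rot": TCP orientation; "contact_force": force on the tool from outside, world axes, zero at the start; "torque": the same for the moment, N m; "grip_width": finger opening in m.
Only numpy, scipy, OpenCV 4.12 (cv2) and the standard library are available. Lean on these libraries where they do the work, as an engineer would, in place of code of your own. Each camera call takes 0.05 s, during which the arm holds its last target.

## Working session

There is one attempt and no reset: what is moved stays moved. The work goes in short steps, Python scripts to look and compute and a shell command to move; the robot and the scene stay as the last step left them, time stands still between calls to the robot, and variables do not carry over. Pictures are saved under pics/ and viewed, and the job is handed in when it is done.

```bash
ls; mkdir -p pics
python3 - <<'E'
from cell import monitor, optics, ctrl
import cv2,json
print(monitor.get_state())
for n in ("scene","top","wrist"):
    im=optics.grab_frame(n); cv2.imwrite(f"pics/{n}0.png",im[:,:,::-1])
    print(n,optics.get_calibration(n))
E
```

```text
pics
{'clock': 0.0, 'joint_pos': array([ 6.79537506e+01,  2.42838387e+01,  9.34333117e+01, -1.09080407e-03,
        6.23718142e+01, -1.08946753e+00]), 'joint_vel': array([ 0.05777113,  0.02178937, -0.08622679,  0.00880418, -0.07418963,
        0.00699802]), 'joint_efforts': array([-1.45149112e-03, -5.57406342e+01, -2.81738144e+01,  1.79241232e-05,
        7.57877016e-03,  3.20621268e-05]), 'ee_pos': array([0.22332646, 0.58316077, 0.24453924]), 'ee_rot': array([ -90.46759232,   89.91103013, -111.4238676 ]), 'contact_force': array([4.17056504e-01, 3.61861418e-01, 2.86468007e-04]), 'torque': array([-0.00048134, -0.04451658,  0.05060074]), 'grip_width': 0.08519747028568059}
scene {'intrinsics': array([[408.04785961,   0.        , 253.55864191],
       [  0.        , 408.04785961, 188.55336694],
       [  0.        ,   0.        ,   1.        ]]), 'position': array([1.04782621, 0.61567291, 0.78429435]), 'rotation': array([ 48.8998809 ,   1.22861734, 129.99565444])}
top {'intrinsics': array([[476.18026185,   0.        , 260.77097405],
       [  0.        , 476.18026185, 193.92358676],
       [  0.        ,   0.        ,   1.        ]]), 'position': array([0.37814281, 0.08423671, 1.52835117]), 'rotation': array([  2.51705142,  -0.21623751, -90.55940118])}
wrist {'intrinsics': array([[328.71402595,   0.        , 252.07743759],
       [  0.        , 328.71402595, 194.28413393],
       [  0.        ,   0.        ,   1.        ]]), 'tool_from_camera': array([[ 6.24543206e-04,  2.83076947e-01, -9.59096998e-01,
        -1.28525462e-01],
       [ 9.99999746e-01, -5.07410096e-04,  5.01416381e-04,
        -7.64856986e-04],
       [-3.44716081e-04, -9.59097067e-01, -2.83077192e-01,
        -7.17524421e-02],
       [ 0.00000000e+00,  0.00000000e+00,  0.00000000e+00,
         1.00000000e+00]])}
```

View pics/scene0.png

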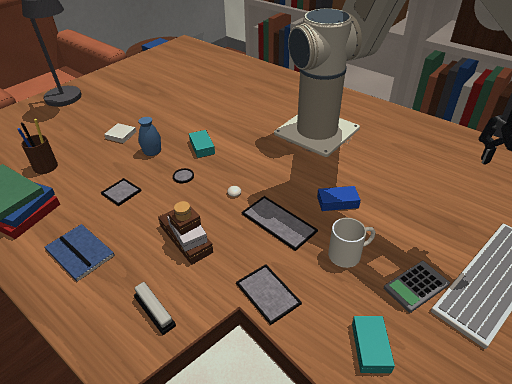

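View pics/top0.png

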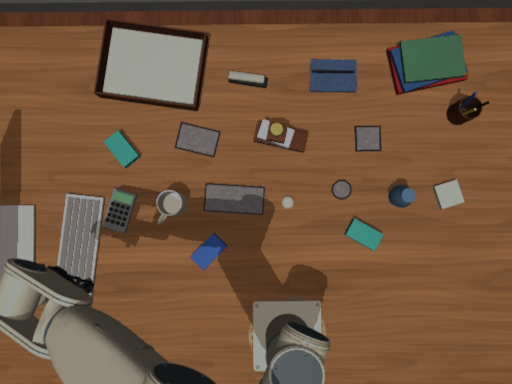

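View pics/wrist0.png

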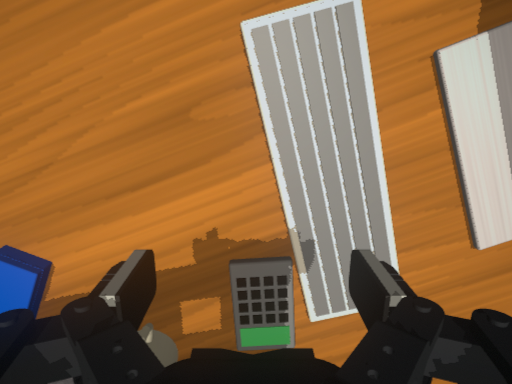

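The top view shows the stack at about (278,134). The trays are pen (235,198), card (198,139), stamp (368,138) and clip (342,189), with the mug at (170,203) and the vase at (402,196). The blue and turquoise look-alikes are at (209,252), (122,149) and (364,233), and they are not part of the stack. Next I'll measure these.

```bash
cat > h.py <<'E'
from cell import monitor, optics, ctrl
import cv2, numpy as np
from scipy.spatial.transform import Rotation as Ro
W,H=512,384
def cam(n,st=None):
    c=optics.get_calibration(n); K=np.array(c["intrinsics"])
    if n=="wrist":
        st=st or monitor.get_state()
        T=np.array(c["tool_from_camera"]); R0=Ro.from_euler("xyz",st["ee_rot"],degrees=True).as_matrix()
        return K,R0@T[:3,:3],R0@T[:3,3]+np.array(st["ee_pos"])
    return K,Ro.from_euler("xyz",c["rotation"],degrees=True).as_matrix(),np.array(c["position"])
F=np.diag([1.,-1,-1])
def proj(C,P):
    K,R,p=C; q=(np.atleast_2d(P)-p)@R@F; q=q@K.T; return q[:,:2]/q[:,2:]
def back(C,uv,z):
    K,R,p=C; uv=np.atleast_2d(uv).astype(float)
    d=np.c_[uv,np.ones(len(uv))]@np.linalg.inv(K).T@F@R.T
    return p+d*((z-p[2])/d[:,2])[:,None]
def rect(region,C,z):
    cs,_=cv2.findContours(region.astype(np.uint8),cv2.RETR_EXTERNAL,cv2.CHAIN_APPROX_NONE)
    c=max(cs,key=cv2.contourArea)[:,0,:]
    w=back(C,c,z)[:,:2]
    (cx,cy),(a,b),t=cv2.minAreaRect((w*1000).astype(np.float32))
    # long side direction
    if a>b: t=t; 
    else: t=t+90
    t=(t+90)%180-90
    return cx,cy,max(a,b),min(a,b),t   # t: angle of the long side from world x
E
cat > m1.py <<'E'
from h import *
for n in("top","scene"):
    st=monitor.get_state();im=optics.grab_frame(n);C=cam(n)
    for t,z in (("clip_tray",.008),("stamp_tray",.008),("card_tray",.008),("pen_tray",.008),("clip_tin",.13),("stamp_box",.1),("card_box",.068),("pen_case",.036)):
        for d in optics.trace(t,n)[:4]:
            if d["region"].any(): print(n,t,round(d["conf"],2),np.round(np.array(d["extent"])*[W,H,W,H],0),np.round(rect(d["region"],C,z),1))
    for t in ("mug","vase"):
        for d in optics.place_of(t,n)[:1]:
            r,c=d["centre"]; print(n,t,d["conf"],np.round(back(C,[c*W,r*H],0),3))
E
python3 m1.py
```

```text
top clip_tray 0.74 [342. 189.  18.  21.] [ 459.9 -177.4   61.    60.9   89.4]
top clip_tray 0.18 [277. 127.  10.  15.] [653.4  26.8  41.1  36.5 -45.4]
top stamp_tray 0.85 [368. 138.  27.  26.] [ 623.3 -265.5   84.3   80.9   89.5]
top card_tray 0.87 [198. 140.  44.  34.] [624.4 281.7 132.6  86.1  75.4]
top pen_tray 0.82 [235. 201.  59.  34.] [433.8 164.5 190.5  93.1  85.5]
top clip_tin 0.67 [276. 129.   9.  16.] [630.6  30.7  37.8  35.7 -45.8]
top stamp_box 0.58 [276. 128.  12.  17.] [ 6.383e+02  3.030e+01  3.350e+01  3.020e+01 -6.000e-01]
top stamp_box 0.52 [274. 132.  22.  22.] [627.9  30.6  61.5  57.1 -10.1]
top card_box 0.89 [122. 149.  37.  41.] [587.1 506.4 110.4  61.5  39.2]
top card_box 0.73 [210. 252.  30.  33.] [271.7 241.5 105.3  64.9 -45.4]
top card_box 0.68 [276. 134.  37.  30.] [628.5  33.4 106.4  66.8  70.9]
top card_box 0.58 [363. 234.  35.  28.] [ 317.5 -234.3  109.2   62.6   60.3]
top pen_case 0.82 [281. 138.  57.  33.] [611.4 -41.9  71.6  51.2 -14.7]
top mug 0.76 [[0.429 0.355 0.   ]]
top vase 0.71 [[0.657 0.03  0.   ]]
scene clip_tray 0.63 [279. 223.  81.  53.] [43
[... 313 characters left out ...]
 166.1 197.9 100.7  85. ]
scene pen_tray 0.37 [188. 236.  35.  35.] [608.2  -1.  131.4  72.5  71.6]
scene clip_tin 0.67 [181. 211.  20.  24.] [644.1  44.5  68.2  36.8  54.7]
scene clip_tin 0.24 [279. 222.  78.  52.] [531.3 236.6 164.2  80.9  85.7]
scene stamp_box 0.9 [184. 224.  25.  24.] [641.3  41.4  81.9  63.9  77.3]
scene card_box 0.95 [371. 344.  43.  60.] [623.9 525.6 114.5  64.4  38.1]
scene card_box 0.88 [337. 199.  46.  24.] [319.1 268.3 110.2  88.4 -45.5]
scene card_box 0.86 [204. 146.  22.  31.] [ 365.  -188.2  138.3   62.1   59.8]
scene pen_case 0.67 [185. 240.  50.  48.] [639.   28.2 190.8  73.6  77.3]
scene mug 0.71 [[0.425 0.355 0.   ]]
scene vase 0.58 [[ 0.44  -0.351  0.   ]]
```

Run:
```python
import cv2
a=cv2.imread("pics/scene0.png")[190:275,140:230];b=cv2.imread("pics/top0.png")[105:165,235:325]
cv2.imwrite("pics/c1.png",cv2.resize(a,(540,510),interpolation=2)); cv2.imwrite("pics/c2.png",cv2.resize(b,(720,480),interpolation=2))
```

```text
(no output)
```

View pics/c1.png

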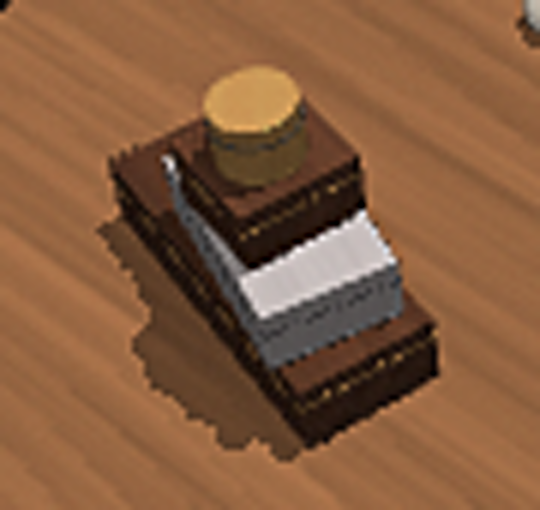

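View pics/c2.png

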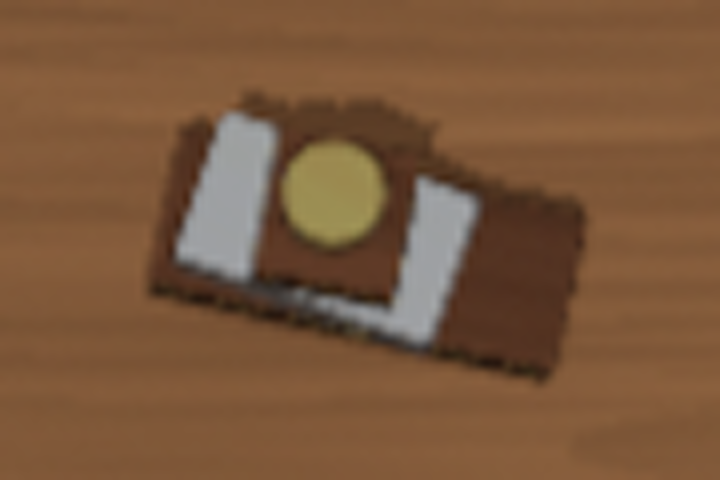

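The enlarged crops show the stack as described: brass tin, square brown box, grey aluminium card box, then the long dark case with a brass line. The blue and turquoise boxes at top-view (209,252), (122,149) and (364,233) are look-alikes; only the grey box at (276,134) is in the stack, so that is the one to move. Next is a planning helper.

```bash
cat >> h.py <<'E'
def plan(x,y,z,jaw=None):
    """shift in tool axes [cm] and turn about the tool x [rad] to TCP x,y,z (m), jaw line angle (deg from world x, mod 180)"""
    st=monitor.get_state(); R=Ro.from_euler("xyz",st["ee_rot"],degrees=True).as_matrix()
    d=(np.array([x,y,z])-st["ee_pos"])@R*100
    ya=np.degrees(np.arctan2(R[1,1],R[0,1])); za=np.degrees(np.arctan2(R[1,2],R[0,2]))
    t=0
    if jaw is not None: t=-((jaw-ya+90)%180-90)   # tool x is down: +turn = clockwise from above
    print("t=%.2f pos %s jaw %.1f z-axis dir %.1f j6 %.1f xdown %.3f w %.1f F %s"%(st["clock"],np.round(st["ee_pos"],4),ya,za,st["joint_pos"][5],R[2,0],st["grip_width"]*1000,np.round(st["contact_force"],1)))
    print("shift cm",np.round(d,2),"turn rad",round(np.radians(t),3),"rows",round(max(np.linalg.norm(d)/4.17,abs(t)/7.16),1))
    return d,t
E
sed -i 's/^import cv2/import cv2/' h.py
python3 -c "
from h import *
plan(.55,.03,.25,-12)"
```

```text
t=1.25 pos [0.2235 0.5837 0.2453] jaw 69.0 z-axis dir -21.0 j6 -1.1 xdown -1.000 w 85.5 F [ 0.1  0.2 -1.2]
shift cm [ -0.47 -40.02  50.29] turn rad 1.414 rows 15.4
```

```bash
python3 -c "
from h import *
plan(.62,.09,.26,-12)"; python3 -m jog '[[1,-1.5,-32,51,1.41],[1,-1.5,-32,51,1.41],[1,-1.5,-32,51,1.41],[1,-1.5,-32,51,1.41],[1,-1.5,-32,51,1.41]]'; python3 -c "
from h import *
plan(.62,.09,.26,-12)"
```

```text
t=1.25 pos [0.2235 0.5837 0.2453] jaw 69.0 z-axis dir -21.0 j6 -1.1 xdown -1.000 w 85.5 F [ 0.1  0.2 -1.2]
shift cm [ -1.47 -31.92  54.68] turn rad 1.414 rows 15.2
clock: 1.67
ee_pos: [0.3494, 0.4156, 0.2507]
ee_rot: [86.4, 90.0, 29.3]
contact_force: [0.0, 0.1, -0.1]
grip_width: 0.0855
t=1.67 pos [0.3494 0.4156 0.2507] jaw 32.9 z-axis dir -57.1 j6 15.8 xdown -1.000 w 85.5 F [ 0.   0.1 -0.1]
shift cm [-0.93  5.02 42.04] turn rad 0.784 rows 10.2
```

```bash
python3 -m jog '[[1,-0.9,5,42,0.78],[1,-0.9,5,42,0.78],[1,-0.9,5,42,0.78],[1,-0.9,5,42,0.78],[1,-0.9,5,42,0.78]]'; python3 -c "
from h import *
plan(.62,.09,.26,-12)"
```

```text
clock: 2.08
ee_pos: [0.4826, 0.255, 0.2553]
ee_rot: [126.9, 90.0, 34.0]
contact_force: [0.7, 0.5, -0.2]
grip_width: 0.0853
t=2.08 pos [0.4826 0.255  0.2553] jaw -2.9 z-axis dir -92.9 j6 29.5 xdown -1.000 w 85.3 F [ 0.7  0.5 -0.2]
shift cm [-0.46 14.56 15.78] turn rad 0.158 rows 5.2
```

```bash
python3 -m jog '[[1,-0.4,3.2,3.4,0.05],[1,-0.4,6.4,6.8,0.1],[1,-0.4,9.6,10.2,0.16],[1,-0.4,12.8,13.7,0.16],[1,-0.4,14.5,15.7,0.16]]'
cat > look.py <<'E'
import sys
from h import *
n=sys.argv[1]; things=sys.argv[2:]
st=monitor.get_state(); im=optics.grab_frame("wrist"); C=cam("wrist",st)
cv2.imwrite(f"pics/{n}.png",cv2.resize(im,None,fx=1.5,fy=1.5)[:,:,::-1]); cv2.imwrite(f"pics/{n}_raw.png",im[:,:,::-1])
for a in things:
    t,z=a.split(":")
    for d in optics.trace(t,"wrist")[:3]:
        if d["region"].any(): print(t,round(d["conf"],2),np.round(np.array(d["extent"])*[W,H,W,H],0),np.round(rect(d["region"],C,float(z)),1))
plan(*st["ee_pos"])
E
python3 look.py w1 clip_tin:.13 stamp_box:.1 card_box:.068 pen_case:.036
```

```text
clock: 2.5
ee_pos: [0.6159, 0.0949, 0.2596]
ee_rot: [129.4, 89.9, 27.3]
contact_force: [0.9, 1.2, 0.1]
grip_width: 0.0855
clip_tin 0.95 [288. 249.  43.  53.] [634.9  35.5  48.3  36.3  80.7]
stamp_box 0.62 [283. 238.  58.  64.] [632.9  33.   65.6  56.2  79.2]
card_box 0.76 [283. 224.  70. 101.] [645.3  68.4  61.2  36.8 -18.3]
pen_case 0.68 [276. 224.  61. 140.] [641.5  67.9  63.1  62.9 -12.2]
t=2.75 pos [0.6143 0.0966 0.259 ] jaw -12.2 z-axis dir -102.2 j6 20.0 xdown -1.000 w 85.3 F [-0.4  0.6 -0.3]
shift cm [-0.06  0.19  0.13] turn rad 0.0 rows 0.1
```

View pics/w1.png

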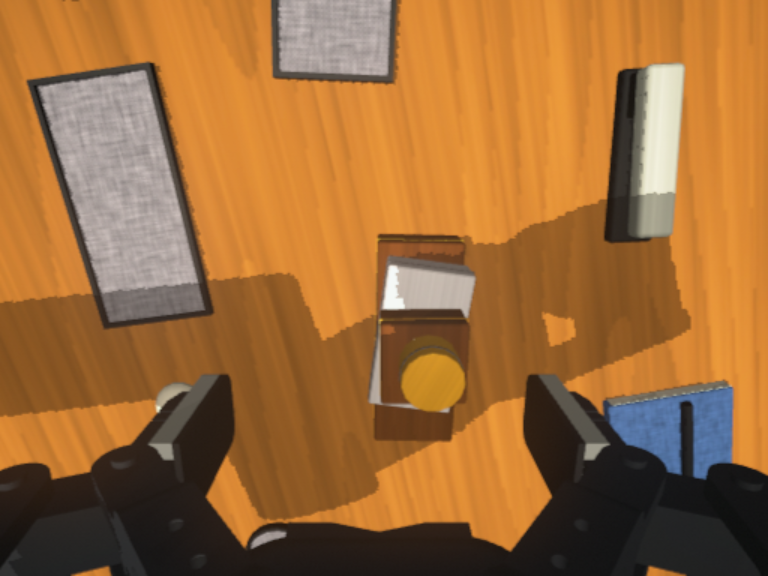

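The wrist view shows the tin top at about (433,382), the stamp box top between (381,320) and (467,405), the card box skewed between them, and the pen case below spanning (378,242)-(452,440). I'll convert those corners to world coordinates.

```bash
cat > m2.py <<'E'
from h import *
C=cam("wrist")
def s(n,p,z): print(n,np.round(back(C,np.array(p)/1.5,z)*1000,1)[:,:2].tolist())
im=cv2.imread("pics/w1_raw.png"); hsv=cv2.cvtColor(im,cv2.COLOR_BGR2HSV)
s("tin",[[433,381]],.13)
s("stamp TL TR BR BL",[[380,321],[468,321],[467,405],[382,404]],.1)
s("card TL TR BL",[[389,259],[475,271],[369,404]],.068)
s("pen TL TR BR BL",[[378,242],[465,242],[452,440],[375,440]],.036)
c=im[150:300,235:330]; cv2.imwrite("pics/w1c.png",cv2.resize(c,None,fx=4,fy=4,interpolation=2))
E
python3 m2.py
```

```text
tin [[633.0, 32.6]]
stamp TL TR BR BL [[608.6, 64.2], [661.9, 52.8], [652.0, -4.6], [597.9, 7.8]]
card TL TR BL [[621.3, 94.3], [675.8, 74.2], [585.2, -7.8]]
pen TL TR BR BL [[615.3, 101.1], [676.7, 87.9], [639.9, -71.5], [578.5, -58.3]]
```

View pics/w1c.png

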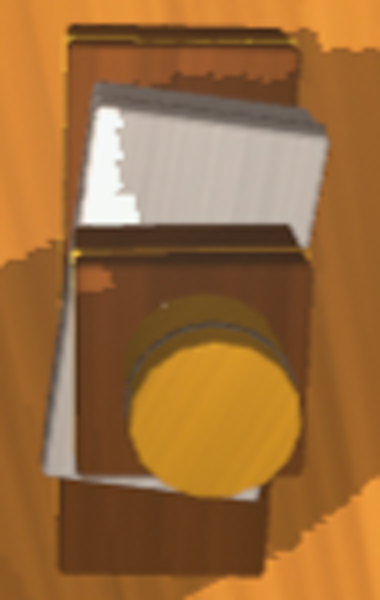

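```bash
python3 -c "
from h import *
plan(.632,.032,.12,-12)"
```

```text
t=2.75 pos [0.6143 0.0966 0.259 ] jaw -12.2 z-axis dir -102.2 j6 20.0 xdown -1.000 w 85.3 F [-0.4  0.6 -0.3]
shift cm [13.9   3.09  5.95] turn rad -0.003 rows 3.7
```

```bash
python3 -m jog '[[1,2,1.5,3,0],[1,4,3.1,5.95,0],[1,8,3.1,5.95,0],[1,11.5,3.1,5.95,0],[1,13.9,3.1,5.95,0]]';python3 -m jog '[[1,0,0,0,0],[0.3,0,0,0,0]]'; python3 -c "
from h import *
plan(.632,.032,.12,-12)"
```

```text
clock: 3.17
ee_pos: [0.6299, 0.0329, 0.1172]
ee_rot: [-90.3, 89.8, 167.6]
contact_force: [-0.3, 0.2, 0.1]
grip_width: 0.0853
clock: 3.33
ee_pos: [0.628, 0.0342, 0.1159]
ee_rot: [-83.7, 89.6, 174.3]
contact_force: [0.2, -0.2, 0.0]
grip_width: 0.0755
t=3.33 pos [0.628  0.0342 0.1159] jaw -12.0 z-axis dir -102.0 j6 14.0 xdown -1.000 w 75.5 F [ 0.2 -0.2  0. ]
shift cm [-0.41  0.43  0.14] turn rad 0.0 rows 0.1
```

```bash
python3 -m jog '[[0.3,-0.4,0.4,0.1,0],[0.3,-0.4,0.4,0.1,0],[-0.1,-0.4,0.4,0.1,0],[-0.5,-0.4,0.4,0.1,0],[-1,-0.4,0.4,0.1,0]]';python3 -m jog '[[-1,0,0,0,0],[-1,0,0,0,0],[-1,0,0,0,0],[-1,0,0,0,0]]'; python3 -c "
from h import *
plan(.632,.032,.12,-12)"
```

```text
clock: 3.75
ee_pos: [0.6333, 0.0327, 0.1225]
ee_rot: [-95.7, 89.8, 162.3]
contact_force: [-0.2, 0.6, 9.0]
grip_width: 0.0361
clock: 4.08
ee_pos: [0.6331, 0.0327, 0.1225]
ee_rot: [-95.1, 89.8, 162.9]
contact_force: [-1.0, -0.4, 4.0]
grip_width: 0.0359
t=4.08 pos [0.6331 0.0327 0.1225] jaw -12.0 z-axis dir -102.0 j6 13.8 xdown -1.000 w 35.9 F [-1.  -0.4  4. ]
shift cm [ 0.25 -0.1   0.09] turn rad -0.0 rows 0.1
```

```bash
python3 look.py w2
```

```text
t=4.13 pos [0.6332 0.0327 0.1225] jaw -12.0 z-axis dir -102.0 j6 13.8 xdown -1.000 w 36.1 F [-0.7  0.2  1.7]
shift cm [ 0. -0.  0.] turn rad 0.0 rows 0.0
```

View pics/w2.png

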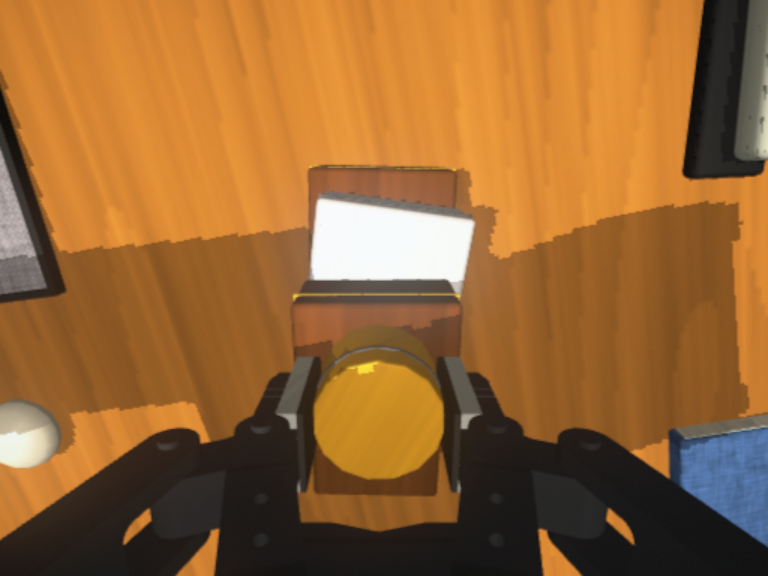

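```bash
python3 -m jog '[[-1,-0.4,0,0,0],[-1,-1.5,0,0,0],[-1,-4,0,0,0],[-1,-7,0,0,0],[-1,-8,0,0,0]]'; python3 look.py w3
python3 - <<'E'
from h import *
im=optics.grab_frame("scene"); C=cam("scene"); st=monitor.get_state()
u=proj(C,st["ee_pos"])[0]; print(u)
x,y=int(u[0]),int(u[1]); c=im[max(0,y-50):y+50,x-60:x+60,::-1]; cv2.imwrite("pics/s3.png",cv2.resize(c,None,fx=6,fy=6,interpolation=2))
E
```

```text
clock: 4.55
ee_pos: [0.6356, 0.0326, 0.2072]
ee_rot: [134.1, 89.9, 32.1]
contact_force: [0.4, -0.2, -0.4]
grip_width: 0.036
t=4.60 pos [0.6361 0.0326 0.2079] jaw -12.0 z-axis dir -102.0 j6 13.8 xdown -1.000 w 35.8 F [ 1.1  0.2 -0.1]
shift cm [ 0.07 -0.05  0.01] turn rad 0.0 rows 0.0
[177.2189937  181.66623641]
```

View pics/s3.png

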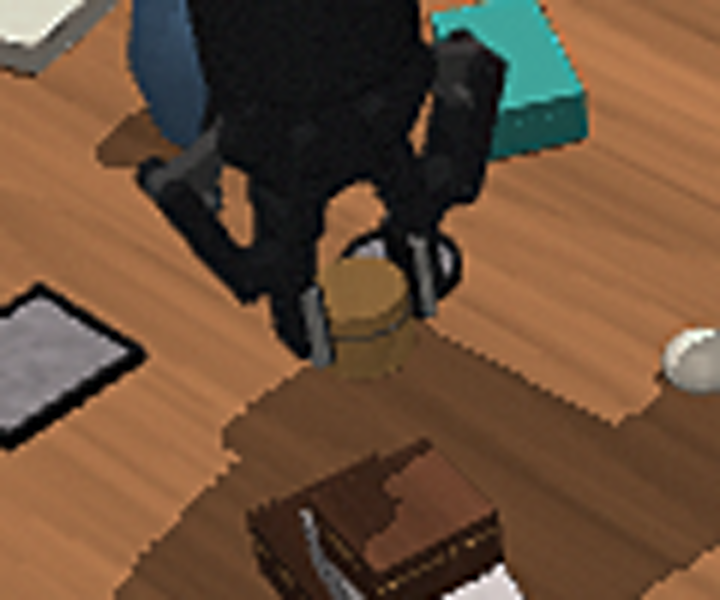

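View pics/w3.png

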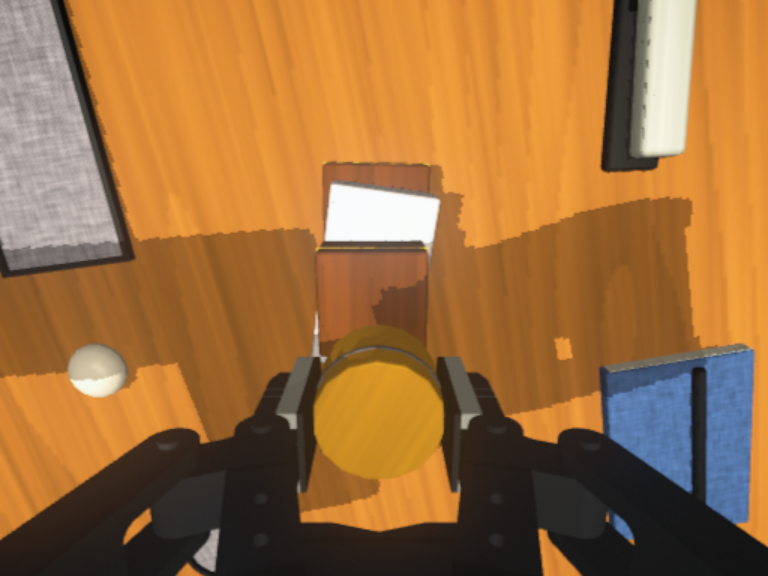

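```bash
python3 -c "
from h import *
plan(.460,-.177,.15)"
```

```text
t=4.65 pos [0.6352 0.0326 0.2056] jaw -12.0 z-axis dir -102.0 j6 13.8 xdown -1.000 w 36.0 F [ 0.3  0.1 -1.4]
shift cm [  5.5  -12.79  24.16] turn rad 0.0 rows 6.7
```

```bash
python3 -m jog '[[-1,0,-1.5,2.7,0],[-1,1,-3.1,6,0],[-1,2,-5,9.3,0],[-1,3,-6.8,12.8,0],[-1,4,-8.6,16.3,0]]';  python3 -c "
from h import *
plan(.460,-.177,.10)"
```

```text
clock: 5.07
ee_pos: [0.515, -0.1095, 0.1636]
ee_rot: [-166.3, 89.9, 91.8]
contact_force: [1.3, -0.8, -1.0]
grip_width: 0.0359
t=5.07 pos [ 0.515  -0.1095  0.1636] jaw -11.9 z-axis dir -101.9 j6 -1.5 xdown -1.000 w 35.9 F [ 1.3 -0.8 -1. ]
shift cm [ 6.35 -3.98  7.76] turn rad 0.0 rows 2.6
```

```bash
python3 -m jog '[[-1,1,-1.6,3,0],[-1,2,-3,6,0],[-1,4,-4,7.8,0],[-1,5.5,-4,7.8,0],[-1,6.0,-4,7.8,0]]';  python3 look.py w4 clip_tray:.008; python3 -c "
from h import *
plan(.460,-.177,.027)"
```

```text
clock: 5.48
ee_pos: [0.4567, -0.1775, 0.1007]
ee_rot: [-114.9, 89.6, 143.0]
contact_force: [-0.0, 0.6, -1.5]
grip_width: 0.0363
clip_tray 0.55 [257. 197.  93.  76.] [ 460.8 -174.2   63.2   51.9  -17.7]
t=5.58 pos [ 0.4585 -0.1769  0.102 ] jaw -12.0 z-axis dir -102.0 j6 -10.7 xdown -1.000 w 35.9 F [-0.3 -0.3 -1. ]
shift cm [ 0.13 -0.17  0.1 ] turn rad 0.0 rows 0.1
t=5.58 pos [ 0.4585 -0.1769  0.102 ] jaw -12.0 z-axis dir -102.0 j6 -10.7 xdown -1.000 w 35.9 F [-0.3 -0.3 -1. ]
shift cm [ 7.5   0.17 -0.  ] turn rad 0.0 rows 1.8
```

View pics/w4.png

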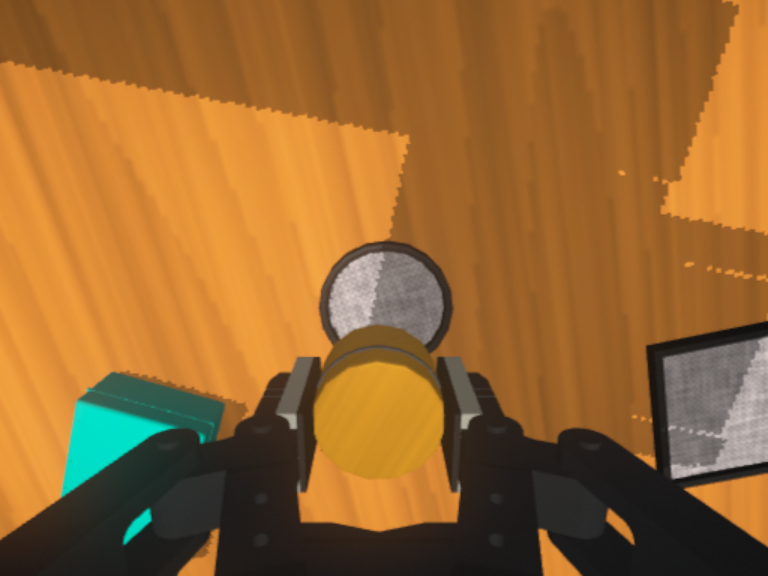

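The tin is held above the round tray, whose rim centre is near (386,303) in the picture. I'll project the aim point against it.

```bash
python3 -c "
from h import *
C=cam('wrist')
print(proj(C,[[.460,-.177,.008]])*1.5)
a=np.linspace(0,6.28,100)
p=proj(C,np.c_[.46+.032*np.cos(a),-.177+.032*np.sin(a),0*a+.008])*1.5
print(p.min(0),p.max(0))
print(back(C,np.array([[386,303]])/1.5,.008))"
python3 -m jog '[[-1,2,0.1,0,0],[-1,4,0.2,0,0],[-1,5.5,0.2,0,0],[-1,6.3,0.2,0,0],[-1,6.8,0.2,0,0]]'; python3 -c "
from h import *
plan(.460,-.177,.027)"
```

```text
[[381.72174472 302.28746305]]
[314.15566764 235.31416872] [449.35242518 364.3258919 ]
[[ 0.46191089 -0.17776418  0.008     ]]
clock: 6.0
ee_pos: [0.4606, -0.1765, 0.0335]
ee_rot: [-119.6, 89.7, 138.5]
contact_force: [-0.4, 0.2, -0.9]
grip_width: 0.0363
t=6.00 pos [ 0.4606 -0.1765  0.0335] jaw -11.9 z-axis dir -101.9 j6 -10.7 xdown -1.000 w 36.3 F [-0.4  0.2 -0.9]
shift cm [ 0.65 -0.05  0.06] turn rad 0.0 rows 0.2
```

```bash
python3 -m jog '[[-1,0.3,0.05,0.05,0],[-1,0.5,0.05,0.05,0],[-1,0.6,0.05,0.05,0],[-1,0.65,0.05,0.05,0],[-1,0.7,0.05,0.05,0]]'; python3 -m jog '[[-1,0,0,0,0]]'; python3 -c "
from h import *
plan(.461,-.177,.0265)"
```

```text
clock: 6.42
ee_pos: [0.4613, -0.1772, 0.027]
ee_rot: [-123.9, 89.8, 134.2]
contact_force: [-0.3, 0.1, -1.2]
grip_width: 0.0362
clock: 6.5
ee_pos: [0.4615, -0.1773, 0.0273]
ee_rot: [-126.8, 89.8, 131.3]
contact_force: [-0.7, -0.1, -1.3]
grip_width: 0.0363
t=6.50 pos [ 0.4615 -0.1773  0.0273] jaw -11.9 z-axis dir -101.9 j6 -10.7 xdown -1.000 w 36.3 F [-0.7 -0.1 -1.3]
shift cm [ 0.08 -0.05 -0.02] turn rad 0.0 rows 0.0
```

```bash
python3 -m jog '[[-1,0.1,0,0,0],[-1,0.15,0,0,0],[-1,0.15,0,0,0]]'; python3 -m jog '[[-1,0.1,0,0,0],[-1,0.1,0,0,0]]'
```

```text
clock: 6.75
ee_pos: [0.4618, -0.1774, 0.0264]
ee_rot: [-133.8, 89.8, 124.3]
contact_force: [-1.1, 1.5, 6.7]
grip_width: 0.036
clock: 6.92
ee_pos: [0.4618, -0.1775, 0.0264]
ee_rot: [-136.6, 89.8, 121.5]
contact_force: [-2.1, 1.9, 13.0]
grip_width: 0.0362
```

```bash
python3 -m jog '[[-1,-0.05,0,0,0],[-0.6,-0.05,0,0,0],[-0.2,-0.05,0,0,0],[0.2,-0.05,0,0,0],[0.5,-0.05,0,0,0]]'; python3 -m jog '[[0.6,-0.1,0,0,0],[0.8,-0.5,0,0,0],[1,-3,0,0,0],[1,-6,0,0,0],[1,-9,0,0,0]]'; python3 look.py w5; python3 -c "
from h import *
plan(.628,.075,.24,-11)"
```

```text
clock: 7.33
ee_pos: [0.4618, -0.1775, 0.0268]
ee_rot: [-135.6, 89.8, 122.5]
contact_force: [0.6, -0.4, 0.1]
grip_width: 0.059
clock: 7.75
ee_pos: [0.4613, -0.1774, 0.1175]
ee_rot: [-121.3, 89.7, 136.8]
contact_force: [0.3, -0.8, -1.0]
grip_width: 0.0851
t=7.80 pos [ 0.4644 -0.1787  0.1228] jaw -11.9 z-axis dir -101.9 j6 -10.7 xdown -1.000 w 85.4 F [ 2.3 -0.7  3.9]
shift cm [ 0.52 -0.33 -0.06] turn rad 0.0 rows 0.1
t=7.80 pos [ 0.4644 -0.1787  0.1228] jaw -11.9 z-axis dir -101.9 j6 -10.7 xdown -1.000 w 85.4 F [ 2.3 -0.7  3.9]
shift cm [-11.65  10.82 -28.21] turn rad -0.016 rows 7.8
```

View pics/w5.png

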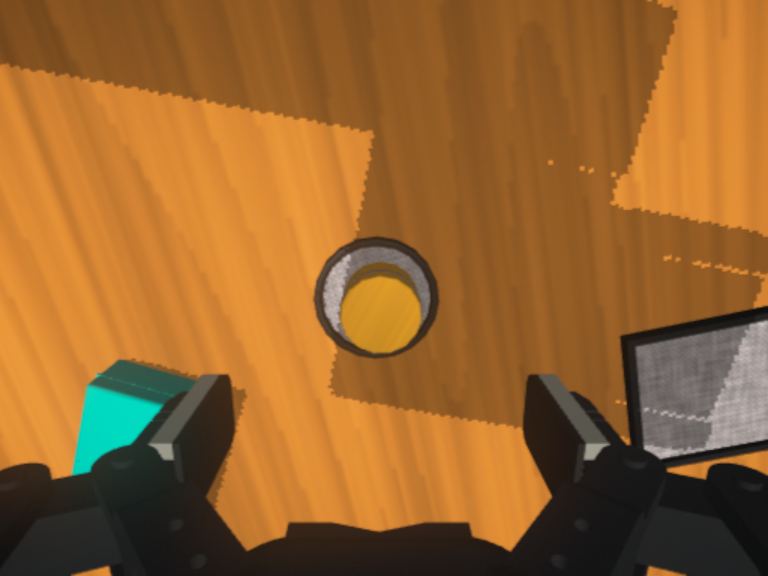

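The tin at about (380,315) stands inside the round rim with felt showing all round it. Next is the stamp box.

```bash
python3 -m jog '[[1,-4,1,-2.6,0],[1,-7,2.4,-6.4,0],[1,-10,3.8,-10.2,0],[1,-11.5,5.2,-14,0],[1,-11.5,6.6,-17.8,0]]'; python3 -c "
from h import *
plan(.622,.085,.24,-11)"
```

```text
clock: 8.22
ee_pos: [0.553, -0.0395, 0.2364]
ee_rot: [98.0, 89.5, -4.0]
contact_force: [1.4, -0.4, -0.4]
grip_width: 0.0856
t=8.22 pos [ 0.553  -0.0395  0.2364] jaw -12.0 z-axis dir -102.0 j6 6.7 xdown -1.000 w 85.6 F [ 1.4 -0.4 -0.4]
shift cm [ -0.3    4.17 -13.61] turn rad -0.017 rows 3.4
```

```bash
python3 -m jog '[[1,0,1.2,-3.8,0],[1,0,2.4,-7.5,0],[1,0,3.6,-11.3,0],[1,0,4.1,-13.2,0],[1,0,4.1,-13.2,0]]'; python3 look.py w6 stamp_box:.1 card_box:.068 pen_case:.036; python3 -c "
import cv2
im=cv2.imread('pics/w6_raw.png')[140:290,210:340]
cv2.imwrite('pics/w6c.png',cv2.resize(im,None,fx=4,fy=4,interpolation=2))"
```

```text
clock: 8.63
ee_pos: [0.6222, 0.085, 0.2371]
ee_rot: [104.0, 89.4, 2.3]
contact_force: [-0.4, -0.0, 0.2]
grip_width: 0.0852
stamp_box 0.84 [274. 241.  59.  68.] [632.8  32.3  64.   55.1  77.9]
stamp_box 0.32 [276. 223.  74. 107.] [644.   77.1  54.9  33.  -19. ]
card_box 0.59 [275. 225.  74. 113.] [645.3  68.1  60.9  37.1 -18.1]
pen_case 0.91 [270. 227.  65. 153.] [641.   64.5  68.7  63.8  76.8]
t=8.83 pos [0.6198 0.0803 0.2367] jaw -12.0 z-axis dir -102.0 j6 18.4 xdown -1.000 w 85.4 F [-0.4 -0.4  0.6]
shift cm [-0.03  0.14 -0.51] turn rad 0.0 rows 0.1
```

View pics/w6c.png

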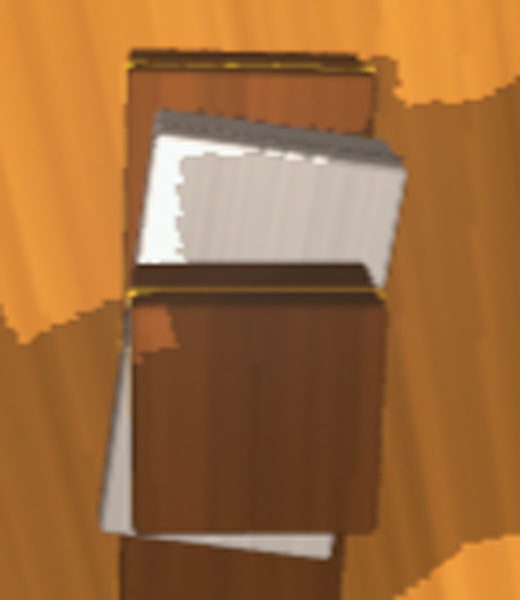

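```bash
cat > m3.py <<'E'
from h import *
import sys,json
def fit(pts,pos,rot,z,off,sc,lx,ly):
    C=cam("wrist",dict(ee_pos=np.array(pos),ee_rot=np.array(rot)))
    w=back(C,np.array(pts)/sc+off,z)[:,:2]*1000
    print("corners",np.round(w,1).tolist(),"sides",np.round(np.linalg.norm(np.diff(w,axis=0),axis=1),1))
    print("edge dirs",np.round([np.degrees(np.arctan2(*(b-a)[::-1])) for a,b in zip(w[:-1],w[1:])],1),"centre",np.round(w.mean(0),1))
E
python3 - <<'E'
from m3 import *
P=([.6222,.085,.2371],[104.0,89.4,2.3])
o=np.array([210,140])
fit([[133,305],[385,303],[376,531],[133,531]],*P,.1,o,4,56,56)
fit([[157,135],[403,165],[330,556],[102,530]],*P,.068,o,4,60,105)
fit([[128,72],[374,72]],*P,.036,o,4,60,105)
E
python3 look.py w7 stamp_box:.1
```

```text
corners [[610.8, 60.1], [664.0, 49.4], [653.3, -4.5], [599.4, 7.0]] sides [54.2 54.9 55.1]
edge dirs [ -11.4 -101.2  168. ] centre [631.9  28. ]
corners [[622.1, 88.5], [677.0, 69.7], [642.9, -28.3], [587.5, -8.9]] sides [ 57.9 103.8  58.7]
edge dirs [ -18.9 -109.2  160.7] centre [632.4  30.3]
corners [[616.9, 98.9], [677.9, 86.2]] sides [62.4]
edge dirs [-11.8] centre [647.4  92.6]
stamp_box 0.64 [277. 234.  63.  70.] [632.8  32.2  64.3  55.5  77.9]
t=8.93 pos [0.6199 0.0799 0.2369] jaw -12.1 z-axis dir -102.1 j6 18.4 xdown -1.000 w 85.4 F [ 0.3  0.5 -0.4]
shift cm [ 0.02 -0.03 -0.03] turn rad 0.0 rows 0.0
```

```bash
python3 -c "
from h import *
plan(.631,.0285,.0905,-11.5)"
```

```text
t=8.93 pos [0.6199 0.0799 0.2369] jaw -12.1 z-axis dir -102.1 j6 18.4 xdown -1.000 w 85.4 F [ 0.3  0.5 -0.4]
shift cm [14.66  2.03  4.81] turn rad -0.01 rows 3.7
```

```bash
python3 -m jog '[[1,3,1,2.4,-0.01],[1,6,2,4.8,-0.01],[1,8.5,2,4.8,-0.01],[1,10.3,2,4.8,-0.01],[1,11,2,4.8,-0.01]]';python3 -m jog '[[1,0,0,0,0]]'; python3 -c "
from h import *
plan(.631,.0285,.0905,-11.5)"
```

```text
clock: 9.35
ee_pos: [0.6283, 0.0269, 0.1242]
ee_rot: [86.5, 89.8, -15.2]
contact_force: [-0.6, -0.1, 0.1]
grip_width: 0.0852
clock: 9.43
ee_pos: [0.6274, 0.026, 0.123]
ee_rot: [67.6, 89.9, -34.1]
contact_force: [0.0, 0.1, -0.1]
grip_width: 0.0856
t=9.43 pos [0.6274 0.026  0.123 ] jaw -11.7 z-axis dir -101.7 j6 13.1 xdown -1.000 w 85.6 F [ 0.   0.1 -0.1]
shift cm [ 3.25  0.3  -0.32] turn rad -0.004 rows 0.8
```

```bash
python3 -m jog '[[1,1,0.3,-0.3,0],[1,2,0.3,-0.3,0],[1,2.7,0.3,-0.3,0],[1,3.1,0.3,-0.3,0],[1,3.2,0.3,-0.3,0]]';python3 -m jog '[[0.7,0,0,0,0]]'; python3 -c "
from h import *
plan(.631,.0285,.0905,-11.5)"
```

```text
clock: 9.85
ee_pos: [0.6306, 0.0285, 0.0903]
ee_rot: [46.4, 89.9, -55.2]
contact_force: [-0.3, -0.4, 0.0]
grip_width: 0.0854
clock: 9.93
ee_pos: [0.6307, 0.0287, 0.0903]
ee_rot: [45.2, 89.9, -56.5]
contact_force: [0.3, 1.7, 0.5]
grip_width: 0.0755
t=9.93 pos [0.6307 0.0287 0.0903] jaw -11.7 z-axis dir -101.7 j6 13.3 xdown -1.000 w 75.5 F [0.3 1.7 0.5]
shift cm [-0.02  0.03  0.01] turn rad -0.003 rows 0.0
```

```bash
python3 -m jog '[[0.5,0,0,0,0],[0.35,0,0,0,0],[0.2,0,0,0,0],[-0.2,0,0,0,0],[-1,0,0,0,0]]';python3 -m jog '[[-1,0,0,0,0],[-1,0,0,0,0],[-1,0,0,0,0]]'; python3 look.py w8
```

```text
clock: 10.35
ee_pos: [0.6313, 0.0288, 0.0911]
ee_rot: [76.7, 89.9, -25.0]
contact_force: [0.6, 0.1, 5.1]
grip_width: 0.0548
clock: 10.6
ee_pos: [0.6313, 0.0288, 0.0911]
ee_rot: [76.1, 89.9, -25.5]
contact_force: [0.2, -0.2, 2.9]
grip_width: 0.0545
t=10.65 pos [0.6313 0.0288 0.0912] jaw -11.7 z-axis dir -101.7 j6 13.3 xdown -1.000 w 54.7 F [-0.9 -0.7  2.3]
shift cm [ 0. -0.  0.] turn rad 0.0 rows 0.0
```

View pics/w8.png

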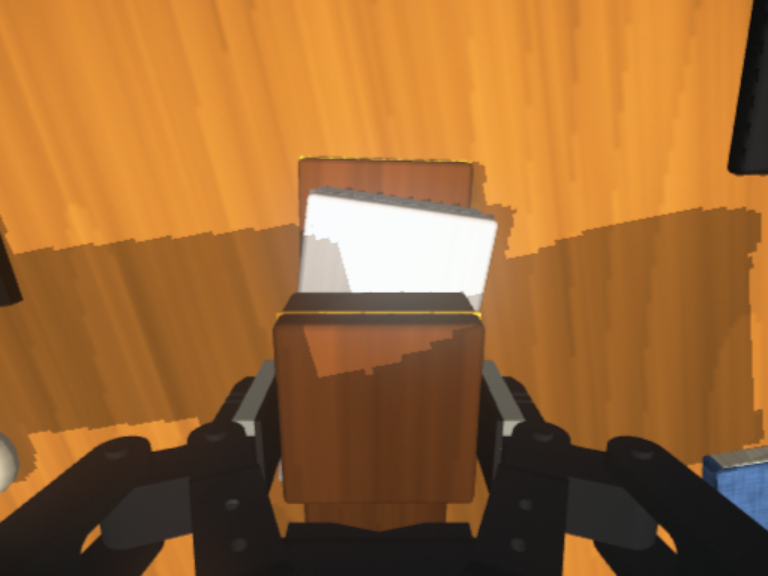

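The stamp box is gripped squarely between the pads. Now lift it and carry it over.

```bash
python3 -m jog '[[-1,-0.4,0,0,0],[-1,-1.5,0,0,0],[-1,-4,0,0,0],[-1,-6,0,0,0],[-1,-6.5,0,0,0]]'; python3 -c "
from h import *
plan(.623,-.2655,.10,-0.5)"
```

```text
clock: 11.07
ee_pos: [0.6331, 0.0289, 0.16]
ee_rot: [94.6, 89.6, -7.0]
contact_force: [1.4, -0.2, -0.2]
grip_width: 0.0548
t=11.07 pos [0.6331 0.0289 0.16  ] jaw -11.7 z-axis dir -101.7 j6 13.3 xdown -1.000 w 54.8 F [ 1.4 -0.2 -0.2]
shift cm [ 6.02  4.92 29.04] turn rad -0.195 rows 7.2
```

```bash
python3 -m jog '[[-1,0,0.4,2.7,-0.04],[-1,0,1,6.5,-0.08],[-1,0,1.8,10.5,-0.12],[-1,1,2.5,14.5,-0.16],[-1,2,3.2,18.5,-0.19]]'; python3 -c "
from h import *
plan(.623,-.2655,.10,-0.5)"
```

```text
clock: 11.48
ee_pos: [0.6272, -0.1602, 0.1406]
ee_rot: [82.2, 89.5, -8.4]
contact_force: [1.5, 0.7, -0.4]
grip_width: 0.0547
t=11.48 pos [ 0.6272 -0.1602  0.1406] jaw -0.6 z-axis dir -90.6 j6 -14.8 xdown -1.000 w 54.7 F [ 1.5  0.7 -0.4]
shift cm [ 4.07 -0.35 10.53] turn rad -0.002 rows 2.7
```

```bash
python3 -m jog '[[-1,1,-0.1,4,0],[-1,2,-0.2,7.7,0],[-1,3,-0.3,9.8,0],[-1,3.7,-0.3,10.5,0],[-1,4,-0.3,10.5,0]]'; python3 -m jog '[[-1,0,0,0,0]]';python3 look.py w9 stamp_tray:.008; python3 -c "
from h import *
plan(.623,-.2655,.0275,-0.5)"
```

```text
clock: 11.9
ee_pos: [0.6223, -0.2668, 0.0991]
ee_rot: [85.7, 89.6, -5.1]
contact_force: [-0.4, 0.2, -0.5]
grip_width: 0.0546
clock: 11.98
ee_pos: [0.6217, -0.2659, 0.0982]
ee_rot: [95.6, 89.7, 4.8]
contact_force: [-0.4, 0.9, -1.4]
grip_width: 0.055
stamp_tray 0.6 [253. 175. 121.  53.] [ 622.9 -244.    82.6   34.8   -0.8]
t=12.08 pos [ 0.6222 -0.2654  0.0989] jaw -0.7 z-axis dir -90.7 j6 -23.6 xdown -1.000 w 54.7 F [ 0.5  0.1 -0.1]
shift cm [ 0.07 -0.04  0.05] turn rad 0.0 rows 0.0
t=12.08 pos [ 0.6222 -0.2654  0.0989] jaw -0.7 z-axis dir -90.7 j6 -23.6 xdown -1.000 w 54.7 F [ 0.5  0.1 -0.1]
shift cm [7.14 0.04 0.01] turn rad -0.004 rows 1.7
```

View pics/w9.png

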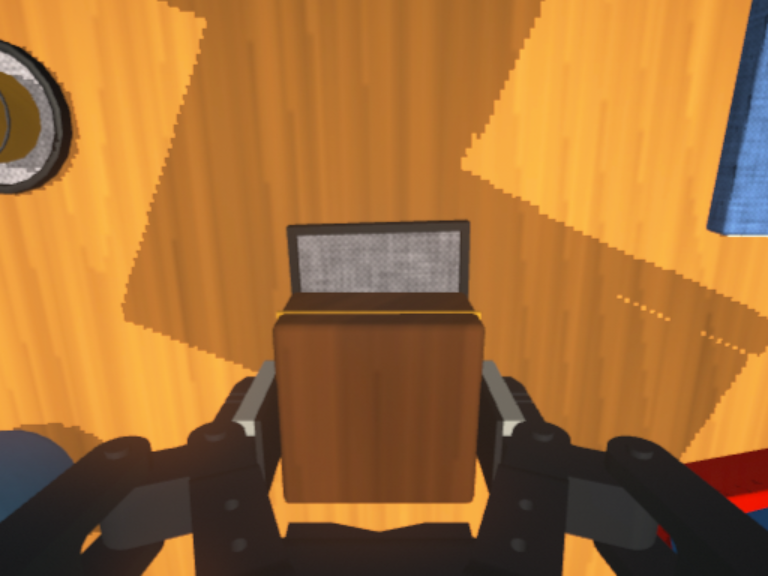

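Run:
```python
from h import *
C=cam("wrist")
w=back(C,np.array([[289,226],[469,221]])/1.5,.008)[:,:2]*1000
print(w,np.degrees(np.arctan2(w[1,1]-w[0,1],w[1,0]-w[0,0])),w.mean(0)-[0,41])
```

```text
[[ 583.35271064 -228.13992385]
 [ 663.65136564 -226.97253287]] 0.8329138839376075 [ 623.50203814 -268.55622836]
```

```bash
python3 -m jog '[[-1,2,0.1,0.1,-0.015],[-1,4,0.15,0.15,-0.015],[-1,5.4,0.15,0.15,-0.015],[-1,6.2,0.15,0.15,-0.015],[-1,6.6,0.15,0.15,-0.015]]'; python3 -m jog '[[-1,0,0,0,0]]'; python3 -c "
from h import *
plan(.6235,-.267,.0272,0.3)"
```

```text
clock: 12.5
ee_pos: [0.6237, -0.2656, 0.0318]
ee_rot: [98.7, 89.7, 8.9]
contact_force: [0.4, 0.4, -0.2]
grip_width: 0.0546
clock: 12.58
ee_pos: [0.6237, -0.2651, 0.0314]
ee_rot: [103.9, 89.8, 14.1]
contact_force: [-0.0, -0.1, -0.3]
grip_width: 0.0551
t=12.58 pos [ 0.6237 -0.2651  0.0314] jaw 0.2 z-axis dir -89.8 j6 -24.5 xdown -1.000 w 55.1 F [-0.  -0.1 -0.3]
shift cm [ 0.42 -0.02  0.19] turn rad -0.001 rows 0.1
```

```bash
python3 -m jog '[[-1,0.15,0,0.15,0],[-1,0.3,0,0.2,0],[-1,0.4,0,0.2,0],[-1,0.45,0,0.2,0],[-1,0.5,0,0.2,0]]'; python3 -m jog '[[-1,0.05,0,0,0],[-1,0.05,0,0,0]]'
```

```text
clock: 13.0
ee_pos: [0.624, -0.2673, 0.0272]
ee_rot: [99.4, 89.7, 9.6]
contact_force: [-0.8, 0.9, 6.9]
grip_width: 0.0546
clock: 13.17
ee_pos: [0.6242, -0.2675, 0.0272]
ee_rot: [95.7, 89.7, 5.9]
contact_force: [-1.1, 1.2, 3.8]
grip_width: 0.0548
```

Contact on the felt at the expected height. Release and rise.

```bash
python3 -m jog '[[-0.5,0,0,0,0],[0,0,0,0,0],[0.3,0,0,0,0],[0.55,0,0,0,0],[0.7,0,0,0,0]]'; python3 -m jog '[[1,-0.1,0,0,0],[1,-0.5,0,0,0],[1,-3,0,0,0],[1,-6,0,0,0],[1,-9,0,0,0]]'; python3 look.py w10; python3 -c "
from h import *
plan(.622,.085,.21,-18.5)"
```

```text
clock: 13.58
ee_pos: [0.6242, -0.2675, 0.0271]
ee_rot: [95.7, 89.7, 5.9]
contact_force: [0.5, -0.4, -1.0]
grip_width: 0.0724
clock: 14.0
ee_pos: [0.6232, -0.2673, 0.1177]
ee_rot: [108.5, 89.8, 18.7]
contact_force: [0.6, -0.9, 0.9]
grip_width: 0.0855
t=14.05 pos [ 0.6267 -0.2689  0.1248] jaw 0.2 z-axis dir -89.8 j6 -24.6 xdown -1.000 w 85.6 F [ 2.8 -1.5  3.8]
shift cm [ 0.71 -0.37 -0.16] turn rad 0.0 rows 0.2
t=14.05 pos [ 0.6267 -0.2689  0.1248] jaw 0.2 z-axis dir -89.8 j6 -24.6 xdown -1.000 w 85.6 F [ 2.8 -1.5  3.8]
shift cm [ -8.62  -0.23 -35.37] turn rad 0.327 rows 8.7
```

View pics/w10.png

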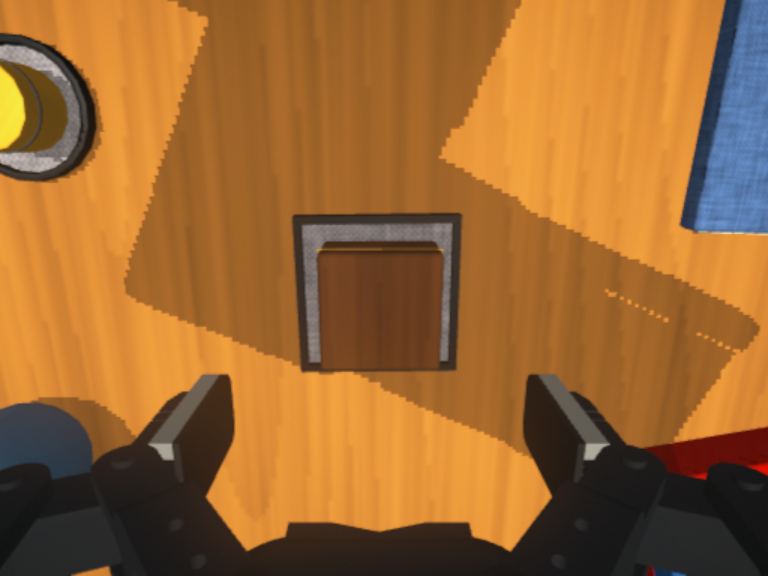

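The stamp box, (318-444, 242-370), sits inside the square rim and parallel to it. I'll confirm the margin numerically and travel back.

```bash
python3 - <<'E'
from h import *
C=cam("wrist",dict(ee_pos=np.array([.6232,-.2673,.1177]),ee_rot=np.array([108.5,89.8,18.7])))
f=lambda p,z:np.round(back(C,np.array(p)/1.5,z)[:,:2]*1000,1).tolist()
print("tray outer",f([[293,215],[461,214],[456,370],[303,371]],.008))
print("box top",f([[317,252],[444,252],[441,370],[320,370]],.036))
E
python3 -m jog '[[1,-3,0,-3.5,0.1],[1,-6,0,-7.5,0.2],[1,-8.5,0,-11.5,0.3],[1,-8.5,0,-15.5,0.33],[1,-8.5,0,-19.5,0.33]]'; python3 -c "
from h import *
plan(.622,.085,.21,-18.5)"
```

```text
tray outer [[582.3, -228.2], [663.2, -227.5], [664.8, -309.7], [583.9, -310.4]]
box top [[596.7, -240.4], [651.9, -240.3], [652.8, -296.4], [596.4, -296.5]]
clock: 14.47
ee_pos: [0.6262, -0.0891, 0.2115]
ee_rot: [97.1, 88.9, -11.7]
contact_force: [0.6, 1.3, -0.1]
grip_width: 0.0851
t=14.47 pos [ 0.6262 -0.0891  0.2115] jaw -18.9 z-axis dir -108.9 j6 9.7 xdown -1.000 w 85.1 F [ 0.6  1.3 -0.1]
shift cm [  0.08  -6.03 -16.34] turn rad -0.006 rows 4.2
```

```bash
python3 -m jog '[[1,0,-1.4,-3.8,0],[1,0,-2.9,-7.8,0],[1,0,-4.3,-11.8,0],[1,0,-5.5,-15,0],[1,0,-6,-16,0]]'; python3 -m jog '[[1,0,0,0,0]]';python3 look.py w11 card_box:.068 pen_case:.036; python3 -c "
import cv2
im=cv2.imread('pics/w11_raw.png')[110:300,200:350]
cv2.imwrite('pics/w11c.png',cv2.resize(im,None,fx=3,fy=3,interpolation=2))"; python3 -c "
from h import *
s=monitor.get_state();print(s['ee_pos'],s['ee_rot'])"
```

```text
clock: 14.88
ee_pos: [0.621, 0.0864, 0.2113]
ee_rot: [101.5, 88.9, -7.2]
contact_force: [-0.6, -0.4, -0.3]
grip_width: 0.0854
clock: 14.97
ee_pos: [0.6206, 0.0888, 0.2115]
ee_rot: [102.1, 88.9, -6.4]
contact_force: [0.7, 0.8, 0.8]
grip_width: 0.0854
card_box 0.71 [285. 235.  71. 118.] [632.7  33.8 110.8  60.5  69.6]
pen_case 0.77 [276. 235.  73. 163.] [640.8  65.8  67.5  62.5  76.8]
t=15.12 pos [0.6211 0.0856 0.2114] jaw -18.7 z-axis dir -108.7 j6 25.7 xdown -1.000 w 85.8 F [-0.3 -1.2  0.1]
shift cm [-0.01 -0.15 -0.29] turn rad 0.0 rows 0.1
[0.62107736 0.08557536 0.2113852 ] [100.44391491  88.89000523  -8.22763013]
```

View pics/w11c.png

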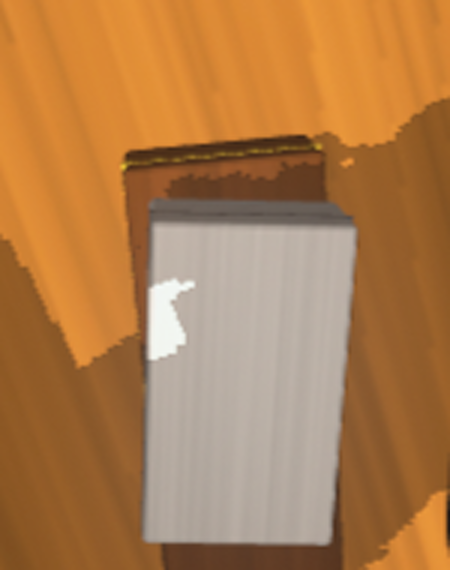

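Run:
```python
from m3 import *
P=([.6206,.0888,.2115],[102.1,88.9,-6.4]);o=np.array([200,110])
fit([[150,223],[356,223],[330,544],[143,543]],*P,.068,o,3,0,0)
fit([[124,166],[322,149]],*P,.036,o,3,0,0)
plan(.6315,.0305,.0585,-19)
```

```text
corners [[621.7, 88.6], [677.6, 69.7], [642.2, -28.9], [586.6, -9.1]] sides [ 59.  104.7  59.1]
edge dirs [ -18.8 -109.7  160.5] centre [632.   30.1]
corners [[617.7, 100.8], [678.1, 86.0]] sides [62.2]
edge dirs [-13.7] centre [647.9  93.4]
t=15.12 pos [0.6211 0.0856 0.2114] jaw -18.7 z-axis dir -108.7 j6 25.7 xdown -1.000 w 85.8 F [-0.3 -1.2  0.1]
shift cm [15.32  2.46  4.94] turn rad 0.006 rows 3.9
```

```bash
python3 -m jog '[[1,3,1.2,2.5,0],[1,6,2.45,4.95,0],[1,9,2.45,4.95,0],[1,11.3,2.45,4.95,0],[1,12,2.45,4.95,0]]';python3 -m jog '[[1,0,0,0,0]]'; python3 -c "
from h import *
plan(.632,.0300,.0590,-19.2)"
```

```text
clock: 15.53
ee_pos: [0.6284, 0.0276, 0.0879]
ee_rot: [95.0, 89.2, -13.9]
contact_force: [-1.0, -0.3, -0.3]
grip_width: 0.0853
clock: 15.62
ee_pos: [0.6277, 0.026, 0.0865]
ee_rot: [90.9, 89.4, -18.1]
contact_force: [-0.0, -0.1, 1.1]
grip_width: 0.0853
t=15.62 pos [0.6277 0.026  0.0865] jaw -19.0 z-axis dir -109.0 j6 20.6 xdown -1.000 w 85.3 F [-0.  -0.1  1.1]
shift cm [ 2.75  0.25 -0.52] turn rad 0.004 rows 0.7
```

```bash
python3 -m jog '[[1,0.7,0.25,-0.5,0],[1,1.6,0.25,-0.5,0],[1,2.3,0.25,-0.5,0],[1,2.6,0.25,-0.5,0],[0.8,2.7,0.25,-0.5,0]]';python3 -m jog '[[0.6,0,0,0,0],[0.4,0,0,0,0],[0.2,0,0,0,0],[-0.3,0,0,0,0],[-1,0,0,0,0]]';python3 -m jog '[[-1,0,0,0,0],[-1,0,0,0,0]]'; python3 look.py w12
```

```text
clock: 16.03
ee_pos: [0.6318, 0.03, 0.0591]
ee_rot: [89.8, 89.4, -19.1]
contact_force: [-1.0, 1.2, 0.0]
grip_width: 0.0773
clock: 16.45
ee_pos: [0.6322, 0.0302, 0.06]
ee_rot: [92.6, 89.3, -16.4]
contact_force: [-1.8, 0.1, 5.5]
grip_width: 0.059
clock: 16.62
ee_pos: [0.6323, 0.0302, 0.0602]
ee_rot: [93.2, 89.3, -15.8]
contact_force: [0.4, 0.4, -1.4]
grip_width: 0.0582
t=16.67 pos [0.6323 0.0303 0.0601] jaw -18.9 z-axis dir -108.9 j6 20.9 xdown -1.000 w 59.0 F [0.9 0.8 1.4]
shift cm [-0.01  0.01 -0.  ] turn rad 0.0 rows 0.0
```

View pics/w12.png

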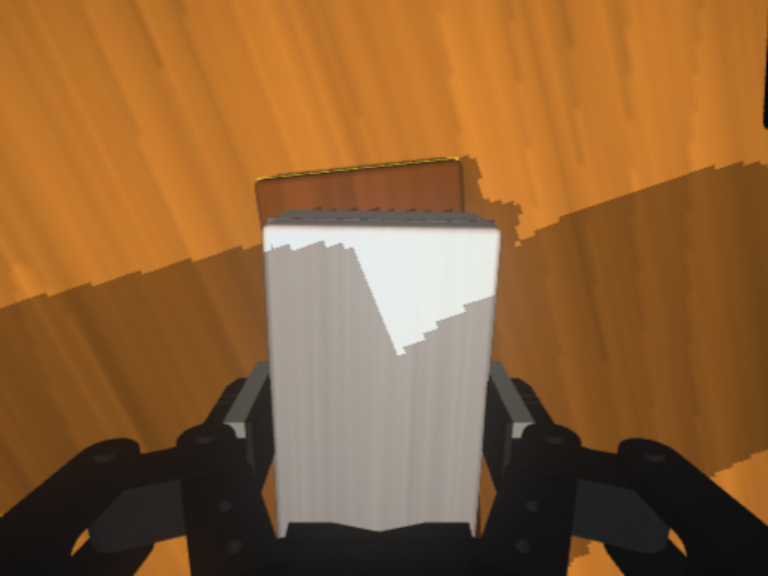

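The grip is square on the card box. Lift it and go to the card tray.

```bash
python3 -m jog '[[-1,-0.4,0,0,0],[-1,-1.5,0,0,0],[-1,-4,0,0,0],[-1,-6,0,0,0],[-1,-6.5,0,0,0]]'; python3 -c "
from h import *
plan(.6245,.282,.10,-14.4)"
```

```text
clock: 17.08
ee_pos: [0.6336, 0.0305, 0.129]
ee_rot: [98.3, 89.0, -10.6]
contact_force: [1.4, 1.2, -0.2]
grip_width: 0.0586
t=17.08 pos [0.6336 0.0305 0.129 ] jaw -18.9 z-axis dir -108.9 j6 20.9 xdown -1.000 w 58.6 F [ 1.4  1.2 -0.2]
shift cm [  2.8   -9.07 -23.49] turn rad -0.079 rows 6.1
```

```bash
python3 -m jog '[[-1,0,-1,-2.7,-0.02],[-1,0,-2.4,-6.3,-0.04],[-1,0,-3.9,-10,-0.06],[-1,0,-5.3,-13.8,-0.08],[-1,0.3,-6.7,-17.4,-0.08]]'; python3 -c "
from h import *
plan(.6245,.282,.10,-14.4)"
```

```text
clock: 17.5
ee_pos: [0.6267, 0.2186, 0.1257]
ee_rot: [95.3, 89.0, -9.0]
contact_force: [0.7, 0.2, -1.6]
grip_width: 0.0586
t=17.50 pos [0.6267 0.2186 0.1257] jaw -14.3 z-axis dir -104.3 j6 33.1 xdown -1.000 w 58.6 F [ 0.7  0.2 -1.6]
shift cm [ 2.55 -1.83 -6.08] turn rad 0.001 rows 1.6
```

```bash
python3 -m jog '[[-1,0.6,-1,-3.2,0],[-1,1.2,-1.7,-5.3,0],[-1,1.8,-1.8,-6,0],[-1,2.4,-1.8,-6,0],[-1,2.5,-1.8,-6,0]]'; python3 -m jog '[[-1,0,0,0,0]]';python3 look.py w13 card_tray:.008; python3 -c "
from h import *
plan(.6245,.282,.0282,-14.4)"
```

```text
clock: 17.92
ee_pos: [0.6236, 0.2804, 0.0989]
ee_rot: [89.4, 89.1, -14.9]
contact_force: [0.4, -0.2, -1.2]
grip_width: 0.0591
clock: 18.0
ee_pos: [0.6235, 0.2788, 0.0982]
ee_rot: [84.8, 89.1, -19.5]
contact_force: [0.3, 0.3, -1.1]
grip_width: 0.0588
card_tray 0.79 [252. 124. 133.  42.] [638.4 331.7  85.7  23.7 -14.3]
t=18.10 pos [0.6236 0.2785 0.0986] jaw -14.4 z-axis dir -104.4 j6 38.2 xdown -1.000 w 58.6 F [ 1.1  0.2 -1.4]
shift cm [ 0.03 -0.02 -0.02] turn rad 0.0 rows 0.0
t=18.10 pos [0.6236 0.2785 0.0986] jaw -14.4 z-axis dir -104.4 j6 38.2 xdown -1.000 w 58.6 F [ 1.1  0.2 -1.4]
shift cm [ 7.03 -0.11 -0.37] turn rad 0.0 rows 1.7
```

View pics/w13.png

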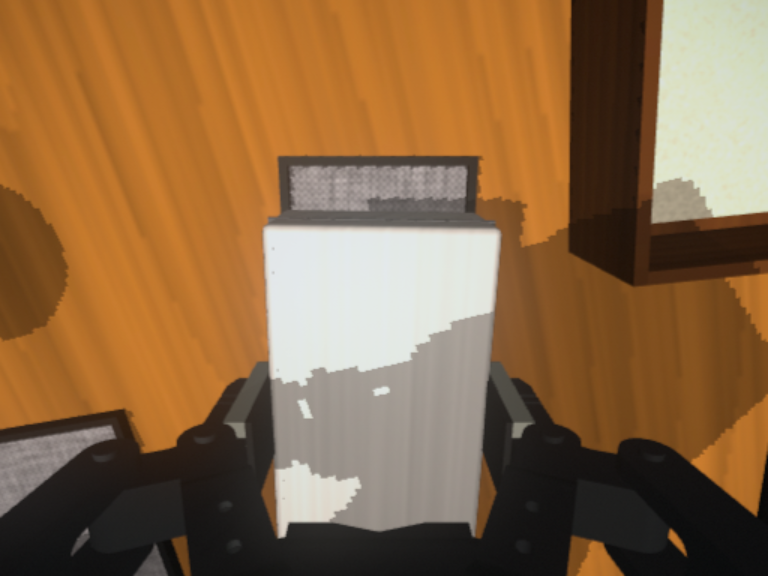

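Run:
```python
from h import *
C=cam("wrist")
w=back(C,np.array([[278,156.5],[479,156.5]])/1.5,.008)[:,:2]*1000
a=np.arctan2(w[1,1]-w[0,1],w[1,0]-w[0,0]); m=w.mean(0); c=m-65.5*np.array([-np.sin(a),np.cos(a)])
print(w,np.degrees(a),c)
print(back(C,np.array([[570,200],[635,285]])/1.5,.03))
plan(*(c/1000),.0282,-14.4)
```

```text
[[600.14951616 353.27841431]
 [683.59003763 331.86469601]] -14.393450697076316 [625.58784127 279.12749656]
[[0.71109621 0.30806755 0.03      ]
 [0.73266945 0.26616193 0.03      ]]
t=18.10 pos [0.6236 0.2785 0.0986] jaw -14.4 z-axis dir -104.4 j6 38.2 xdown -1.000 w 58.6 F [ 1.1  0.2 -1.4]
shift cm [ 7.04  0.07 -0.12] turn rad 0.0 rows 1.7
```

```bash
python3 -m jog '[[-1,2,0,-0.1,0],[-1,4,0.05,-0.2,0],[-1,5.4,0.05,-0.2,0],[-1,6.2,0.05,-0.2,0],[-1,6.5,0.05,-0.2,0]]'; python3 -m jog '[[-1,0,0,0,0]]'; python3 -c "
from h import *
plan(.6252,.280,.0282,-14.4)"
```

```text
clock: 18.52
ee_pos: [0.6249, 0.279, 0.0321]
ee_rot: [79.1, 89.2, -25.3]
contact_force: [0.7, 0.1, -1.6]
grip_width: 0.059
clock: 18.6
ee_pos: [0.625, 0.2786, 0.0318]
ee_rot: [77.5, 89.2, -27.0]
contact_force: [0.4, -0.2, -1.8]
grip_width: 0.0586
t=18.60 pos [0.625  0.2786 0.0318] jaw -14.5 z-axis dir -104.5 j6 38.3 xdown -1.000 w 58.6 F [ 0.4 -0.2 -1.8]
shift cm [ 0.36 -0.02 -0.14] turn rad -0.001 rows 0.1
```

```bash
python3 -m jog '[[-1,0.15,0,-0.1,0],[-1,0.25,0,-0.15,0],[-1,0.35,0,-0.15,0],[-1,0.4,0,-0.15,0],[-1,0.43,0,-0.15,0]]'; python3 -m jog '[[-1,0.05,0,0,0],[-1,0.05,0,0,0]]'
```

```text
clock: 19.02
ee_pos: [0.6257, 0.2802, 0.0282]
ee_rot: [80.3, 89.2, -24.2]
contact_force: [-0.7, -1.2, 3.7]
grip_width: 0.0587
clock: 19.18
ee_pos: [0.6258, 0.2803, 0.0282]
ee_rot: [81.0, 89.2, -23.4]
contact_force: [-1.2, -1.3, 2.8]
grip_width: 0.059
```

```bash
python3 -m jog '[[-1,0.1,0,0,0],[-1,0.1,0,0,0]]'; python3 -m jog '[[-0.3,0,0,0,0],[0.1,0,0,0,0],[0.4,0,0,0,0],[0.6,0,0,0,0],[0.8,0,0,0,0]]'; python3 -m jog '[[1,-0.1,0,0,0],[1,-0.5,0,0,0],[1,-3,0,0,0],[1,-6,0,0,0],[1,-9,0,0,0]]'; python3 look.py w14; python3 -c "
from h import *
plan(.620,.09,.2,-12.2)"
```

```text
clock: 19.35
ee_pos: [0.6258, 0.2803, 0.0281]
ee_rot: [80.6, 89.2, -23.9]
contact_force: [-3.7, -1.9, 7.5]
grip_width: 0.0589
clock: 19.77
ee_pos: [0.6259, 0.2804, 0.028]
ee_rot: [81.1, 89.2, -23.4]
contact_force: [-0.3, -1.0, -0.3]
grip_width: 0.0763
clock: 20.18
ee_pos: [0.6242, 0.2806, 0.1185]
ee_rot: [75.5, 89.3, -29.0]
contact_force: [-0.3, 1.1, 0.2]
grip_width: 0.0852
t=20.23 pos [0.6277 0.2822 0.1257] jaw -14.5 z-axis dir -104.5 j6 38.4 xdown -1.000 w 85.5 F [1.8 1.  4.4]
shift cm [ 0.72 -0.32  0.25] turn rad 0.0 rows 0.2
t=20.23 pos [0.6277 0.2822 0.1257] jaw -14.5 z-axis dir -104.5 j6 38.4 xdown -1.000 w 85.5 F [1.8 1.  4.4]
shift cm [-7.4   4.2  18.79] turn rad -0.039 rows 4.9
```

View pics/w14.png

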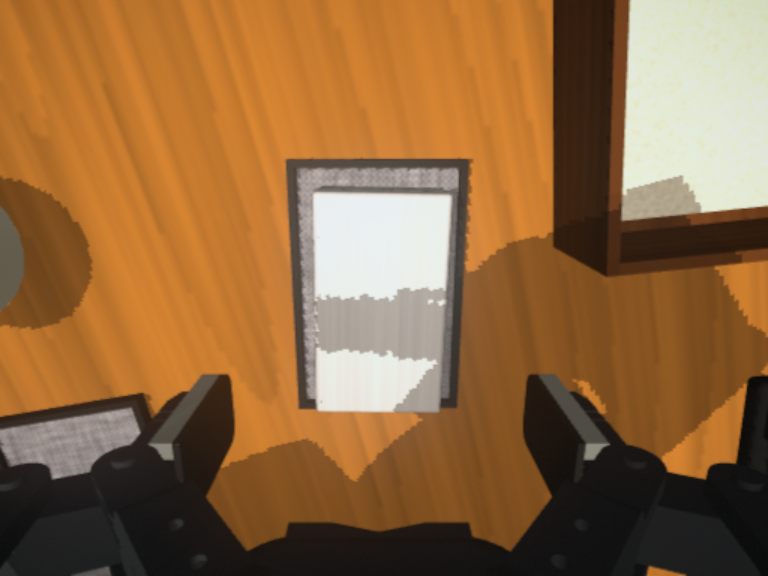

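The card box, (314-452, 190-410), is inside its tray. I'll check the margins and go back for the pen case.

```bash
python3 - <<'E'
from h import *
C=cam("wrist",dict(ee_pos=np.array([.6242,.2806,.1185]),ee_rot=np.array([75.5,89.3,-29.0])))
R=Ro.from_euler('z',14.4,degrees=True).as_matrix()[:2,:2]
f=lambda p,z:np.round((back(C,np.array(p)/1.5,z)[:,:2]*1000-[625,280])@R.T,1).tolist()
print("tray outer",f([[287,159],[471,160],[456,407],[300,408]],.008))
print("box top",f([[313,195],[452,195],[440,412],[316,410]],.036))
E
python3 -m jog '[[1,-2.5,0.8,3.5,-0.02],[1,-5,1.7,7.5,-0.04],[1,-7,2.6,11.5,-0.04],[1,-7.4,3.5,15.5,-0.04],[1,-7.4,4.2,18.5,-0.04]]'; python3 -m jog '[[1,0,0,0,0],[1,0,0,0,0]]'; python3 -c "
from h import *
s=monitor.get_state();print(s['ee_pos'],s['ee_rot'])"; python3 look.py w15 pen_case:.036;  python3 -c "
import cv2
im=cv2.imread('pics/w15_raw.png')[90:330,190:350]
cv2.imwrite('pics/w15c.png',cv2.resize(im,None,fx=2.5,fy=2.5,interpolation=2))"
```

```text
tray outer [[-41.9, 65.3], [44.2, 64.7], [42.9, -65.4], [-42.0, -65.3]]
box top [[-27.2, 51.4], [31.5, 51.2], [29.9, -51.9], [-29.7, -50.3]]
clock: 20.65
ee_pos: [0.6217, 0.0954, 0.2026]
ee_rot: [98.3, 88.6, -3.8]
contact_force: [1.5, -0.5, -0.8]
grip_width: 0.0853
clock: 20.82
ee_pos: [0.6223, 0.0931, 0.2039]
ee_rot: [99.3, 88.4, -3.1]
contact_force: [1.0, 0.9, 0.4]
grip_width: 0.0852
[0.62226023 0.09313277 0.20391155] [99.25017319 88.44633599 -3.06752809]
pen_case 0.9 [273. 245.  68. 161.] [629.3  16.1 170.   65.2  77.2]
pen_case 0.57 [ 57. 139. 114. 207.] [451.7 162.7 175.4  87.3  85.7]
t=20.92 pos [0.6219 0.0957 0.2029] jaw -12.1 z-axis dir -102.1 j6 20.1 xdown -1.000 w 85.6 F [-0.2 -0.1  1. ]
shift cm [-0.1   0.09  0.24] turn rad 0.0 rows 0.1
```

View pics/w15c.png

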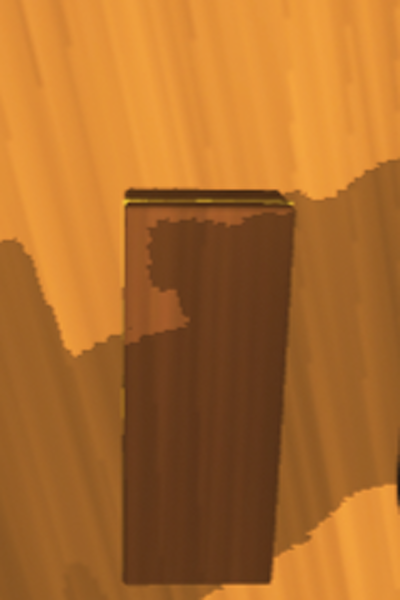

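Run:
```python
from m3 import *
P=([0.62226,0.09313,0.20391],[99.25017,88.44634,-3.06753]);o=np.array([190,90])
fit([[124,207],[294,208],[271,583],[123,583]],*P,.036,o,2.5,0,0)
plan(.6285,.0145,.06,-12.3)
```

```text
corners [[616.6, 99.5], [678.0, 85.3], [641.1, -74.0], [579.8, -59.2]] sides [ 63.  163.5  63.1]
edge dirs [ -13.  -103.   166.5] centre [628.9  12.9]
t=20.92 pos [0.6219 0.0957 0.2029] jaw -12.1 z-axis dir -102.1 j6 20.1 xdown -1.000 w 85.6 F [-0.2 -0.1  1. ]
shift cm [14.32  1.99  7.86] turn rad 0.003 rows 3.9
```

```bash
python3 -m jog '[[1,2,1.2,3.5,0.01],[1,4,2,7,0.01],[1,7,2,7.9,0.01],[1,10,2,7.9,0.01],[1,13,2,7.9,0.01]]'; python3 -c "
from h import *
s=monitor.get_state(); print(s['ee_rot'])
plan(.629,.0135,.0225,-12.8)"
```

```text
clock: 21.33
ee_pos: [0.6284, 0.0148, 0.0717]
ee_rot: [100.5, 88.5, -2.2]
contact_force: [-0.5, 0.3, -0.2]
grip_width: 0.0853
[100.49119568  88.51282613  -2.19096357]
t=21.33 pos [0.6284 0.0148 0.0717] jaw -12.7 z-axis dir -102.7 j6 13.0 xdown -1.000 w 85.3 F [-0.5  0.3 -0.2]
shift cm [ 4.92 -0.04  0.14] turn rad 0.002 rows 1.2
```

```bash
python3 -m jog '[[1,1.5,0,0.1,0],[1,3,0,0.15,0],[1,4,0,0.15,0],[1,4.6,0,0.15,0],[0.8,4.8,0,0.15,0]]'; python3 -m jog '[[0.7,0,0,0,0]]'; python3 -c "
from h import *
s=monitor.get_state(); print(s['ee_rot'])
plan(.629,.0135,.0225,-12.8)"
```

```text
clock: 21.75
ee_pos: [0.6292, 0.014, 0.023]
ee_rot: [100.5, 88.5, -2.2]
contact_force: [0.2, 0.0, -0.3]
grip_width: 0.0772
clock: 21.83
ee_pos: [0.6297, 0.0144, 0.0232]
ee_rot: [100.6, 88.5, -2.0]
contact_force: [-0.1, -0.8, 0.1]
grip_width: 0.0723
[100.56931983  88.50885266  -2.02847732]
t=21.83 pos [0.6297 0.0144 0.0232] jaw -12.6 z-axis dir -102.6 j6 12.9 xdown -1.000 w 72.3 F [-0.1 -0.8  0.1]
shift cm [ 0.07 -0.05  0.11] turn rad 0.003 rows 0.0
```

```bash
python3 -m jog '[[0.6,0,-0.05,0.1,0],[0.5,0,-0.05,0.1,0],[0.4,0,-0.05,0.1,0],[0,0,-0.05,0.1,0],[-1,0,-0.05,0.1,0]]';python3 -m jog '[[-1,0,0,0,0],[-1,0,0,0,0],[-1,0,0,0,0]]'; python3 look.py w16; python3 -m jog '[[-1,-0.3,0,0,0],[-1,-1,0,0,0],[-1,-2.5,0,0,0],[-1,-4,0,0,0],[-1,-4.5,0,0,0]]';  python3 -c "
from h import *
s=monitor.get_state(); print(s['ee_rot'])
plan(.435,.165,.09,-4.7)"
```

```text
clock: 22.25
ee_pos: [0.6297, 0.0136, 0.0249]
ee_rot: [101.2, 88.4, -1.4]
contact_force: [-1.0, 2.2, 5.9]
grip_width: 0.0628
clock: 22.5
ee_pos: [0.6299, 0.0136, 0.0253]
ee_rot: [101.2, 88.4, -1.5]
contact_force: [-0.2, -0.3, -2.1]
grip_width: 0.0625
t=22.55 pos [0.6297 0.0136 0.025 ] jaw -12.6 z-axis dir -102.6 j6 12.8 xdown -1.000 w 62.8 F [ 0.3  0.1 -2.7]
shift cm [-0.02  0.01 -0.  ] turn rad 0.0 rows 0.0
clock: 22.97
ee_pos: [0.6301, 0.0136, 0.0734]
ee_rot: [101.4, 88.2, -1.2]
contact_force: [0.3, -0.6, -1.2]
grip_width: 0.063
[101.40268716  88.15815136  -1.21797916]
t=22.97 pos [0.6301 0.0136 0.0734] jaw -12.6 z-axis dir -102.6 j6 12.8 xdown -0.999 w 63.0 F [ 0.3 -0.6 -1.2]
shift cm [ -2.29 -22.28 -10.53] turn rad -0.138 rows 5.9
```

View pics/w16.png

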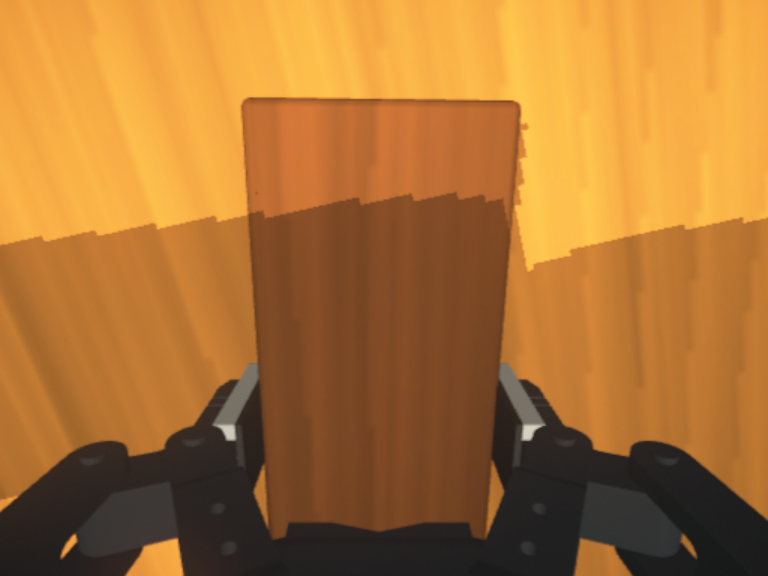

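```bash
python3 -m jog '[[-1,-1,-2.5,-1,0],[-1,-2,-6,-2.8,-0.04],[-1,-2.7,-9.5,-4.5,-0.08],[-1,-3,-13,-6.2,-0.11],[-1,-3,-16.5,-7.9,-0.14]]';  python3 -c "
from h import *
s=monitor.get_state(); print(s['ee_rot'])
plan(.435,.165,.09,-4.7)"
```

```text
clock: 23.38
ee_pos: [0.4851, 0.1277, 0.1006]
ee_rot: [94.8, 88.0, 0.2]
contact_force: [0.7, 1.2, -2.3]
grip_width: 0.0627
[94.7865372  87.9631385   0.23267247]
t=23.38 pos [0.4851 0.1277 0.1006] jaw -4.6 z-axis dir -94.6 j6 18.8 xdown -0.999 w 62.7 F [ 0.7  1.2 -2.3]
shift cm [ 0.88 -5.32 -3.32] turn rad 0.002 rows 1.5
```

```bash
python3 -m jog '[[-1,0,-2.6,-1.6,0],[-1,0.2,-4.3,-2.7,0],[-1,0.4,-5.2,-3.2,0],[-1,0.5,-5.3,-3.3,0],[-1,0.5,-5.3,-3.3,0]]'; python3 -m jog '[[-1,0,0,0,0]]'; python3 look.py w17 pen_tray:.008; python3 -c "
from h import *
s=monitor.get_state(); print(s['ee_rot'])
plan(.435,.1655,.029,-4.6)"
```

```text
clock: 23.8
ee_pos: [0.4357, 0.1651, 0.0943]
ee_rot: [95.3, 87.9, 0.8]
contact_force: [0.3, -0.1, -1.9]
grip_width: 0.0627
clock: 23.88
ee_pos: [0.4372, 0.1649, 0.0947]
ee_rot: [95.9, 87.8, 1.3]
contact_force: [0.6, -0.1, -2.5]
grip_width: 0.0624
pen_tray 0.72 [238.  64. 150.   8.] [445.8 256.3  77.7   4.   -4.3]
t=23.98 pos [0.4373 0.1647 0.0946] jaw -4.6 z-axis dir -94.6 j6 25.2 xdown -0.999 w 63.0 F [ 0.2 -0.  -2.8]
shift cm [-0.01 -0.01 -0.02] turn rad 0.0 rows 0.0
[95.96551187 87.80142991  1.40256331]
t=23.98 pos [0.4373 0.1647 0.0946] jaw -4.6 z-axis dir -94.6 j6 25.2 xdown -0.999 w 63.0 F [ 0.2 -0.  -2.8]
shift cm [ 6.54 -0.49 -0.03] turn rad 0.001 rows 1.6
```

View pics/w17.png

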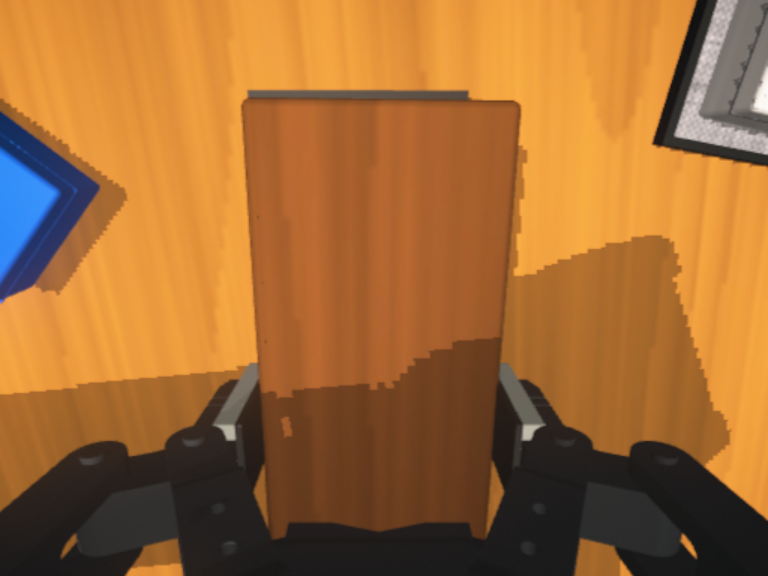

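Run:
```python
from h import *
C=cam("wrist")
w=back(C,np.array([[250,91.5],[468,91.5]])/1.5,.008)[:,:2]*1000
a=np.arctan2(w[1,1]-w[0,1],w[1,0]-w[0,0]); m=w.mean(0); 
print(w,np.degrees(a),"centre",m-95.5*np.array([-np.sin(a),np.cos(a)]))
t=back(C,np.array([[242,99],[520,102]])/1.5,.0946-.0252+.036)[:,:2]*1000
b=np.arctan2(t[1,1]-t[0,1],t[1,0]-t[0,0]);m=t.mean(0); print(t,np.degrees(b),"case centre",m-82.5*np.array([-np.sin(b),np.cos(b)]),monitor.get_state()["ee_pos"])
```

```text
[[396.35372344 260.68341046]
 [484.65792991 254.01289669]] -4.319927782057949 centre [433.31223678 162.11946953]
[[413.16022871 247.8704028 ]
 [475.26414044 242.50994632]] -4.933219004594848 case centre [437.11763248 162.9957871 ] [0.4373061  0.16471919 0.09455597]
```

```bash
python3 -c "
from h import *
plan(.434,.1655,.033,-4.3)"
```

```text
t=23.98 pos [0.4373 0.1647 0.0946] jaw -4.6 z-axis dir -94.6 j6 25.2 xdown -0.999 w 63.0 F [ 0.2 -0.  -2.8]
shift cm [ 6.14 -0.57 -0.03] turn rad -0.005 rows 1.5
```

```bash
python3 -m jog '[[-1,1.5,-0.3,0,0],[-1,3.2,-0.55,0,-0.005],[-1,4.7,-0.55,0,-0.005],[-1,5.6,-0.55,0,-0.005],[-1,6,-0.55,0,-0.005]]'; python3 -m jog '[[-1,0,0,0,0]]'; python3 -c "
from h import *
print(monitor.get_state()['ee_rot'])
plan(.434,.1655,.0292,-4.3)"
```

```text
clock: 24.4
ee_pos: [0.4343, 0.1646, 0.0332]
ee_rot: [94.9, 87.9, 0.5]
contact_force: [-0.2, 0.0, -2.8]
grip_width: 0.0627
clock: 24.48
ee_pos: [0.4345, 0.1642, 0.0326]
ee_rot: [94.4, 87.9, -0.0]
contact_force: [-0.5, 0.3, -1.4]
grip_width: 0.0629
[ 9.43557115e+01  8.79346135e+01 -2.90910028e-02]
t=24.48 pos [0.4345 0.1642 0.0326] jaw -4.4 z-axis dir -94.4 j6 25.5 xdown -0.999 w 62.9 F [-0.5  0.3 -1.4]
shift cm [ 0.34 -0.07 -0.13] turn rad -0.002 rows 0.1
```

```bash
python3 -m jog '[[-1,0.15,0,-0.1,0],[-1,0.25,0,-0.1,0],[-1,0.32,0,-0.1,0],[-1,0.38,0,-0.1,0],[-1,0.42,0,-0.1,0]]'; python3 -m jog '[[-1,0.05,0,0,0],[-1,0.1,0,0,0],[-1,0.1,0,0,0]]'
```

```text
clock: 24.9
ee_pos: [0.4351, 0.1653, 0.0291]
ee_rot: [94.8, 87.9, 0.4]
contact_force: [-2.3, -1.6, 12.2]
grip_width: 0.0627
clock: 25.15
ee_pos: [0.4351, 0.1653, 0.0291]
ee_rot: [94.8, 87.9, 0.4]
contact_force: [-3.2, -1.1, 12.7]
grip_width: 0.0628
```

```bash
python3 -m jog '[[-0.5,0,0,0,0],[0.2,0,0,0,0],[0.5,0,0,0,0],[0.65,0,0,0,0],[0.8,0,0,0,0]]'; python3 -m jog '[[1,-0.1,0,0,0],[1,-0.6,0,0,0],[1,-3,0,0,0],[1,-6,0,0,0],[1,-10,0,0,0]]'; python3 -m jog '[[1,-4,0,0,0],[1,-6,0,0,0],[1,-6,0,0,0],[1,-6,0,0,0]]'; python3 -m jog '[[1,-1,0,-1,0],[1,-2,0,-4,0],[1,-2,0,-8,0],[1,-2,0,-8,0],[1,-2,0,-8,0]]'; python3 look.py w18; python3 -c "
from h import *
im=optics.grab_frame('top');cv2.imwrite('pics/t18.png',cv2.resize(im,None,fx=1.5,fy=1.5,interpolation=2)[:,:,::-1])
im=optics.grab_frame('scene');cv2.imwrite('pics/s18.png',cv2.resize(im,None,fx=1.5,fy=1.5,interpolation=2)[:,:,::-1])"
```

```text
clock: 25.57
ee_pos: [0.4353, 0.1654, 0.0291]
ee_rot: [95.0, 87.9, 0.6]
contact_force: [0.2, -0.2, 0.3]
grip_width: 0.0766
clock: 25.98
ee_pos: [0.43, 0.1648, 0.1287]
ee_rot: [92.4, 88.1, -2.0]
contact_force: [0.7, 0.8, 0.1]
grip_width: 0.0858
clock: 26.32
ee_pos: [0.4286, 0.1651, 0.1901]
ee_rot: [94.6, 87.9, 0.2]
contact_force: [-0.1, -0.1, -0.6]
grip_width: 0.0856
clock: 26.73
ee_pos: [0.4332, 0.246, 0.2088]
ee_rot: [92.6, 88.0, -1.6]
contact_force: [-0.3, -0.4, -0.5]
grip_width: 0.0857
t=26.78 pos [0.4328 0.2448 0.2086] jaw -4.3 z-axis dir -94.3 j6 33.8 xdown -0.999 w 85.3 F [ 0.5  0.5 -0.5]
shift cm [-0.02  0.03 -0.12] turn rad 0.0 rows 0.0
```

View pics/w18.png

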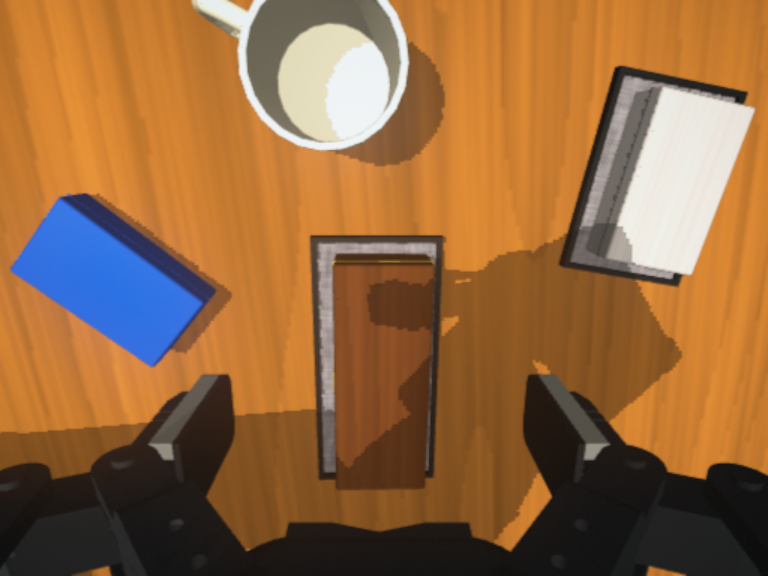

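View pics/t18.png

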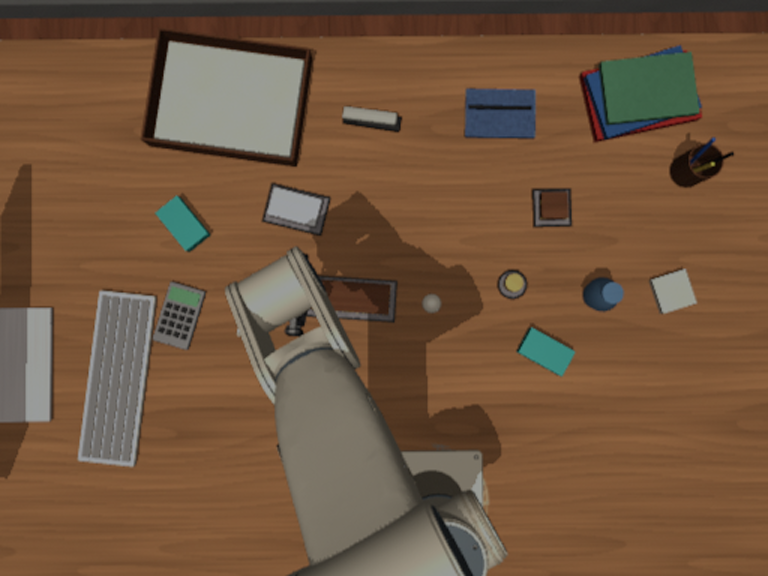

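View pics/s18.png

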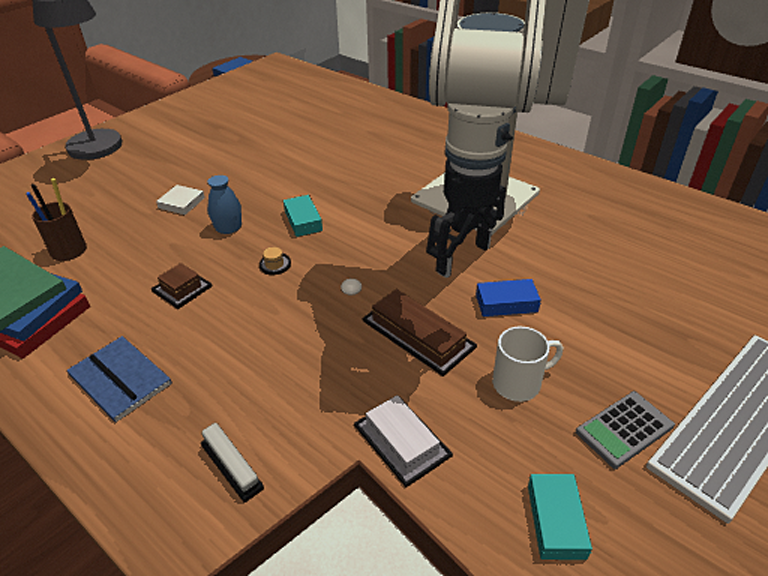

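All four boxes are in their trays, and the mug and vase are standing. I'll check the pen case's margins.

```bash
python3 - <<'E'
from h import *
C=cam("wrist",dict(ee_pos=np.array([.4332,.2460,.2088]),ee_rot=np.array([92.6,88.0,-1.6])))
R=Ro.from_euler('z',4.6,degrees=True).as_matrix()[:2,:2]
f=lambda p,z:np.round((back(C,np.array(p)/1.5,z)[:,:2]*1000-[434,164])@R.T,1).tolist()
print("tray outer",f([[310,237],[442,237],[433,477],[319,478]],.008))
print("case top",f([[333,264],[434,264],[425,488],[336,489]],.040))
E
python3 m1.py | egrep "mug|vase|clip_ti|scene card_tray"; python3 -c "
import cv2
im=cv2.imread('pics/w18_raw.png')[150:335,195:305]
cv2.imwrite('pics/w18c.png',cv2.resize(im,None,fx=3.2,fy=3.2,interpolation=2))"
```

```text
tray outer [[-46.2, 94.1], [42.9, 94.1], [44.2, -96.5], [-45.2, -95.7]]
case top [[-29.3, 82.9], [33.2, 82.9], [33.3, -81.4], [-30.2, -80.9]]
top clip_tin 0.57 [343. 187.   9.  15.] [ 456.2 -160.9   35.4   32.4   89.5]
top mug 0.75 [[ 0.425 -0.37   0.   ]]
scene card_tray 0.64 [269. 302.  66.  48.] [627.9 282.  135.1  87.5  75.5]
scene clip_tin 0.55 [181. 173.  15.  14.] [545.7 -64.5  57.6  29.6  56.6]
scene mug 0.86 [[0.423 0.348 0.   ]]
scene vase 0.65 [[ 0.445 -0.33   0.   ]]
```

View pics/w18c.png

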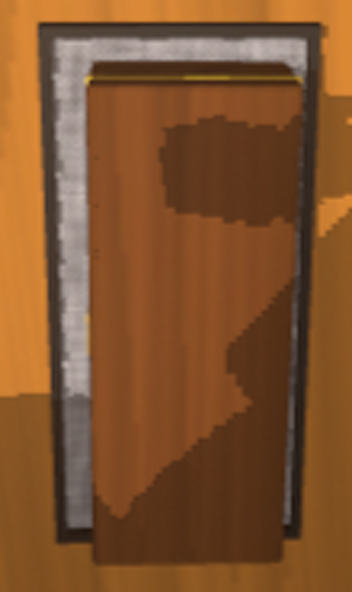

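The pen case is parallel to its tray, about 2.7 mm off centre within its 9 mm margin. The mug and vase show at the same pixels as at the start. I'm handing in.

```bash
python3 -c "
from h import *
print(monitor.get_state()['clock'],ctrl.hand_in())"
```

```text
the job is handed in; nothing more can be done
27.9833 None
```

I took the stack apart from the top down: round tin, stamp box, card box, then pen case. I lowered each box into its own tray until it touched the felt, released it, and handed in at 28.0 s with the gripper clear.

**Placement:** The last wrist pictures show every box upright inside its rim.
- **Stamp box:** about 1 mm off centre and square to within about 1°.
- **Card box:** within about 1 mm of centre and square to within about 1°.
- **Pen case:** parallel to its tray but about 2.7 mm off centre, inside its 9 mm margin.
- **Tin:** I judged this by eye only, with felt showing all round it.

**Forces:** Contact force stayed under about 13 N in the readings I took.

**Bystanders:** The mug and vase are at the same pixels in the scene picture as at the start, and I did not touch any of the look-alikes.

**Checks that disagreed:**
- One network call on the top camera put the mug near the vase. The arm was partly covering the view, and the picture itself contradicts that reading.
- The scene camera's position for the vase changed by about 2 cm between readings, although the vase had not moved in the picture.
- The tool had drifted to about 2° of tilt by the pen case. It was set down until it touched the felt and then released; I saw no tilt in the last picture, though I did not measure that.

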